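# Change over the counter display from the stock tray

### The arm

A 7-joint arm with a two-finger parallel gripper is mounted at the origin on the work surface. World frame = base frame: x ahead of the robot, y to its left, z up, the work surface at z = 0. Lengths are in m, angles in rad, forces in N, time in s.
With the tool pointing down it reaches from about 0.425 to 0.925 m from the base axis. Payload 6.8 kg.
Tool frame: the origin (TCP) lies between the finger pads; the fingertips stand 22 mm ahead of it and the grasp point (between the pads) lies 3 mm ahead of it; z points along the fingers, y is the direction in which the jaws open and shut (so a half turn about z gives the same grasp; the last joint's range is limited). The gripper opens to 85 mm and grips with 20 to 120 N. Pads are 22 mm wide; open, the fingers measure 114 mm over their backs; the gripper's body (76 mm by 85 mm) begins 54 mm behind the grasp point. The pads swing forward as they close: fully open they stand 13 mm farther back than shut.
Start: joints at [1.179, 0.477, 0.022, 1.555, -0.011, 1.109, -0.083], TCP at [0.189, -0.648, 0.253] pointing down, gripper open.
Joint ranges: [-2.96, 2.96], [-0.34, 2.1], [-1.41, 1.46], [0.24, 2.44], [-1.37, 4.51], [0.17, 1.92], [-2.96, 2.96]. Speed limits (rad/s): [2.39, 2.39, 3.14, 3.14, 3.14, 3.14, 3.14].

### API

Orientations are given as a unit quaternion [w, x, y, z].
In Python, from station import bot gives the robot as it stands. The module is installed in compiled form; this text tells all that it offers.
- The arm moves only by the tool drive_tool, never from a script. Its argument "series" is one flat list of numbers, 7 for each row, row after row: the opening, from -1 (shut) to 1 (fully open), then the shift along the tool's x, y, z in mm, then the turn, a rotation vector about the tool's x, y, z in rad. In form: [jaw, x, y, z, wx, wy, wz, jaw, x, y, z, wx, wy, wz, ...]. A call has 1 to 12 rows; each row shifts and turns the commanded pose from where the row before left it, along the tool's axes as they then stand; what a row does not reach is not made up. A row lasts 1/8 s, in which the tool goes at most 62.5 mm and 10.7 degrees, less where a joint would pass 70% of its speed; a pose out of reach is approached as far as the arm can. A call with a gripper value outside its range is refused whole. The fingers move at their own pace and stop on an object; "force" is the grip in N (left out, the last holds). Time passes only in rows, so rows that do not move let the fingers close. It gives the time, the measured TCP pose, the force and the opening at its end, in the units of the state.
- bot.get_obs(): the state, without advancing time (a new reading comes with each control period).
- bot.read_camera(name): name is "side" or "top" or "wrist"; returns a dict with "pixels" (400x640x3 uint8, blue, green, red), "camera_matrix" (3x3 intrinsics, pixels), "rvec" (rotation vector, rad) and "tvec" (3), from world to camera coordinates, as OpenCV has them. Camera axes: x right, y down, z forward; pixel columns grow to the right and rows downward; lengths in m; the calibration is good to about 2 mm. A picture is of the moment at which its call begins. There is no depth.
- bot.hand_in(): hands the job in, once; it reports no verdict.
The state is a dict: "t": time; "q": joint angles; "joint_vel": joint speeds; "joint_torque": joint torques, N m; "eef_pos": TCP position; "tool_rot": TCP orientation; "contact_force": force on the tool from outside, world axes, zero at the start; "torque": the same for the moment, N m; "gripper_width": opening from 0.0 (shut) to 1.0 (fully open).
Only numpy, scipy, OpenCV 4.12 (cv2) and the standard library are available. Lean on these libraries where they do the work, as an engineer would, in place of code of your own. Each camera call takes 0.05 s, during which the arm holds its last target. There are 200 camera calls.

### The job

Change the counter display over: slide the flush red cover of the stock tray fully open, put every old pack (black box) from the sloped stand down flat, front up, in the tray's well, and set every new pack (coloured box) from the well side by side on the stand, each lying flat and straight on the slope with its front showing, its red header at the top and its lower edge right down against the bottom lip. Then slide the cover fully shut over the old packs, and leave the tape roll, card terminal and pen pot as they are.

Things in the scene. Friction and masses are not known exactly. Their poses are not given: they have to be found in the camera images.
- tray: White counter unit fixed to the work surface, rim 43 mm high. Origin on the work surface below the centre of its well; y points along the slide to the end where the cover parks. Well 194 mm (x) by 180 mm (y) inside, centred on the origin, floor 4 mm above the work surface; walls 12 mm thick. The unit spans x = -109 to 109, y = -102 to 287 mm.
- cover (a joint): Flush red sliding cover of the tray, without a handle: 0 m = fully shut, 0.18 m = fully open (end stops), growing as it slides along the tray's +y. It moves level, stays where it is left, and needs about 2 N plus 6 N per m/s along the slide: a fingertip pressed on it with about 10 N carries it along by friction.
- cover_mid (a point): Centre of the cover's flat upper face, 42 mm above the work surface (1 mm below the unit's rim), moving with it. Cover 190 mm (x) by 180 mm (y), 5 mm thick; two thin white lines cross it. Axes as the tray's.
- stand_rest: Fixed stand's white face, rising at 30 degrees to level towards the robot (it faces the far, customers' side). Origin on the face at the middle of the bottom lip, 22 mm above the work surface; x up the slope, y along the lip, z out of the face. 300 mm wide between blue cheeks, 107 mm up the slope; lip and cheeks stand out 12 mm. Packs do not slide down by themselves. Four fit side by side, 75 mm apart.
- pack1_mid (a point): Middle (half-way through the 21 mm thickness) of a rigid 70 g blister pack: white card 80 mm (x) by 66 (y) by 3, with an orange box 52 (x) by 30 (y) standing 18 mm up from the middle of its front (grip the 30). z out of the front, x to the end with the red header. New stock: starts face up in the well, header towards the robot. 3 or 4 are present; None if absent.
- pack1_header (a point): Middle of the red header strip of the orange pack, on the card's front face, 34 mm from the pack's middle along its x and 7.5 mm nearer the back. None if absent.
- pack2_mid (a point): Middle (half-way through the 21 mm thickness) of a rigid 70 g blister pack: white card 80 mm (x) by 66 (y) by 3, with a green box 52 (x) by 30 (y) standing 18 mm up from the middle of its front (grip the 30). z out of the front, x to the end with the red header. New stock: starts face up in the well, header towards the robot. 3 or 4 are present; None if absent.
- pack2_header (a point): Middle of the red header strip of the green pack, on the card's front face, 34 mm from the pack's middle along its x and 7.5 mm nearer the back. None if absent.
- pack3_mid (a point): Middle (half-way through the 21 mm thickness) of a rigid 70 g blister pack: white card 80 mm (x) by 66 (y) by 3, with a blue box 52 (x) by 30 (y) standing 18 mm up from the middle of its front (grip the 30). z out of the front, x to the end with the red header. New stock: starts face up in the well, header towards the robot. 3 or 4 are present; None if absent.
- pack3_header (a point): Middle of the red header strip of the blue pack, on the card's front face, 34 mm from the pack's middle along its x and 7.5 mm nearer the back. None if absent.
- pack4_mid (a point): Middle (half-way through the 21 mm thickness) of a rigid 70 g blister pack: white card 80 mm (x) by 66 (y) by 3, with a yellow box 52 (x) by 30 (y) standing 18 mm up from the middle of its front (grip the 30). z out of the front, x to the end with the red header. New stock: starts face up in the well, header towards the robot. 3 or 4 are present; None if absent.
- pack4_header (a point): Middle of the red header strip of the yellow pack, on the card's front face, 34 mm from the pack's middle along its x and 7.5 mm nearer the back. None if absent.
- old1_mid (a point): Middle of an old-stock blister pack with a black box: same make, sizes and axes as the new packs (half-way through its 21 mm). Starts on the stand at the lip, 112 mm to the -y side of the lip's middle (stand_rest axes), header up. 1 or 2 of the four old packs are present; None if absent.
- old1_header (a point): Middle of that old pack's red header strip, on the card's front face, 34 mm from its middle along its x and 7.5 mm nearer the back. None if absent.
- old2_mid (a point): Middle of an old-stock blister pack with a black box: same make, sizes and axes as the new packs (half-way through its 21 mm). Starts on the stand at the lip, 37 mm to the -y side of the lip's middle (stand_rest axes), header up. 1 or 2 of the four old packs are present; None if absent.
- old2_header (a point): Middle of that old pack's red header strip, on the card's front face, 34 mm from its middle along its x and 7.5 mm nearer the back. None if absent.
- old3_mid (a point): Middle of an old-stock blister pack with a black box: same make, sizes and axes as the new packs (half-way through its 21 mm). Starts on the stand at the lip, 37 mm to the +y side of the lip's middle (stand_rest axes), header up. 1 or 2 of the four old packs are present; None if absent.
- old3_header (a point): Middle of that old pack's red header strip, on the card's front face, 34 mm from its middle along its x and 7.5 mm nearer the back. None if absent.
- old4_mid (a point): Middle of an old-stock blister pack with a black box: same make, sizes and axes as the new packs (half-way through its 21 mm). Starts on the stand at the lip, 112 mm to the +y side of the lip's middle (stand_rest axes), header up. 1 or 2 of the four old packs are present; None if absent.
- old4_header (a point): Middle of that old pack's red header strip, on the card's front face, 34 mm from its middle along its x and 7.5 mm nearer the back. None if absent.
- tape_roll: Bystander: roll of amber packing tape lying flat, 90 mm across, 45 mm high; origin under its centre. Leave alone.
- card_reader: Bystander: black card terminal lying flat, 140 by 75 by 25 mm; origin under its centre. Leave alone.
- pen_pot: Bystander: blue cup, 72 mm across, 95 mm high; origin under its centre. Leave alone.
There are look-alikes about, which are no part of the job. Leave any pink or purple look-alike of the part that bears old3_mid alone.

How it is judged:
On the way:
1. the tray's cover is fully open (within 15 mm of its stop) (value of joint cover above 0.165 m), for 0.2 s.
At the end, for the whole second after the job is handed in: Cover shut to within 8 mm; every new pack flat on the slope, front out, header up, straight within 0.2 rad, between the cheeks, its middle 34 to 48 mm up from the lip (40 when touching); every old pack flat in the well, front up (middle under 21 mm high, header under 15 mm) (value of joint cover below 0.008 m and x of pack1_mid in the frame of stand_rest between 0.034 and 0.048 m and y of pack1_mid in the frame of stand_rest between -0.125 and 0.125 m and z of pack1_mid in the frame of stand_rest between 0.005 and 0.016 m and x of each of pack1_header, pack2_header, pack3_header, pack4_header in the frame of stand_rest above 0.064 m and z of each of pack1_header, pack2_header, pack3_header, pack4_header in the frame of stand_rest below 0.011 m and angle between the y axis of each of pack1_mid, pack2_mid, pack3_mid, pack4_mid and the y axis of stand_rest, either way round below 0.2 rad and x of pack2_mid in the frame of stand_rest between 0.034 and 0.048 m and y of pack2_mid in the frame of stand_rest between -0.125 and 0.125 m and z of pack2_mid in the frame of stand_rest between 0.005 and 0.016 m and x of pack3_mid in the frame of stand_rest between 0.034 and 0.048 m and y of pack3_mid in the frame of stand_rest between -0.125 and 0.125 m and z of pack3_mid in the frame of stand_rest between 0.005 and 0.016 m and x of pack4_mid in the frame of stand_rest between 0.034 and 0.048 m and y of pack4_mid in the frame of stand_rest between -0.125 and 0.125 m and z of pack4_mid in the frame of stand_rest between 0.005 and 0.016 m and x of old1_mid in the frame of tray between -0.085 and 0.085 m and y of old1_mid in the frame of tray between -0.08 and 0.08 m and z of each of old1_mid, old2_mid, old3_mid, old4_mid in the frame of tray below 0.021 m and z of each of old1_header, old2_header, old3_header, old4_header in the frame of tray below 0.015 m and x of old2_mid in the frame of tray between -0.085 and 0.085 m and y of old2_mid in the frame of tray between -0.08 and 0.08 m and x of old3_mid in the frame of tray between -0.085 and 0.085 m and y of old3_mid in the frame of tray between -0.08 and 0.08 m and x of old4_mid in the frame of tray between -0.085 and 0.085 m and y of old4_mid in the frame of tray between -0.08 and 0.08 m).
It fails at once if the tape roll is shifted by more than 30 mm (distance of tape_roll from where it was at the start of the episode above 0.03 m).
It fails at once if the card reader is shifted by more than 30 mm (distance of card_reader from where it was at the start of the episode above 0.03 m).
It fails at once if the pen pot is shifted by more than 30 mm (distance of pen_pot from where it was at the start of the episode above 0.03 m).
Of pack1, pack2, pack3, pack4 only 3 to 4 are there at a start; the rules pass over those that are not, and their reading is None.
Of old1, old2, old3, old4 only 1 to 2 are there at a start; the rules pass over those that are not, and their reading is None.
At some moment in a run one of pack1, pack2, pack3, pack4, old1, old2, old3, old4 may be knocked a few centimetres aside while the robot is not near it.
Once in a run the grip may slacken for a moment while it holds something.
It also fails if it takes over 210 s, if anything falls off the work surface, if the arm or the gripper's body presses on something with over 40 N, if the wrist force passes 120 N, or if a joint passes its speed limit or range.

## Working session

There is one attempt and no reset: what is moved stays moved. The work goes in short steps, Python scripts to look and compute and a tool call to move; the robot and the scene stay as the last step left them, time stands still between calls to the robot, and variables do not carry over. Pictures are saved under pics/ and viewed, about 12 in all and at most 16, crops included, and the job is handed in when it is done.

Besides the shell and the picture viewer there is one more tool, called after "Call:" as name(argument=value, ...) on one line, values as JSON. drive_tool: Moves the arm, as the interface text tells. Its arguments: {"type":"object","properties":{"series":{"type":"array"},"force":{"type":"number"}},"required":["series"]}

```bash
mkdir -p pics; ls; python3 - <<'E'
from station import bot
import cv2
print(bot.get_obs())
for n in("side","top"):
    c=bot.read_camera(n);cv2.imwrite(f"pics/{n}0.png",c["pixels"]);print(n,c["camera_matrix"],c["rvec"],c["tvec"])
E
```

```text
pics
{'t': 0.0, 'q': array([ 1.17888961,  0.47778625,  0.02232607,  1.55643245, -0.01150646,
        1.10931227, -0.08311531]), 'joint_vel': array([ 7.96464379e-05,  1.05989201e-03, -8.53834921e-04,  7.12607127e-05,
        4.50496880e-04, -1.30647940e-04,  1.14076292e-03]), 'joint_torque': array([-8.34118055e-05, -5.96450758e+01,  1.60782259e+00, -2.81188881e+01,
        1.24867281e-02,  9.47058492e-03, -5.46988034e-06]), 'eef_pos': array([ 0.1888539 , -0.64747302,  0.25234273]), 'tool_rot': array([-8.85454043e-04,  9.89947083e-01,  1.41435333e-01, -1.88174575e-04]), 'contact_force': array([0.00702685, 0.80151599, 0.06123674]), 'torque': array([ 0.03779338, -0.02099757, -0.06534216]), 'gripper_width': 1.0006527869935768}
side [[492.11505387   0.         322.60025813]
 [  0.         492.11505387 204.54306518]
 [  0.           0.           1.        ]] [ 0.5199599  -2.52450856  1.37832049] [0.48016109 0.25005129 0.80707399]
top [[379.19212574   0.         321.23629942]
 [  0.         379.19212574 196.53090659]
 [  0.           0.           1.        ]] [ 2.14544786 -2.08037715  0.21873378] [-0.12568922  0.5924321   0.91743293]
```

View pics/top0.png

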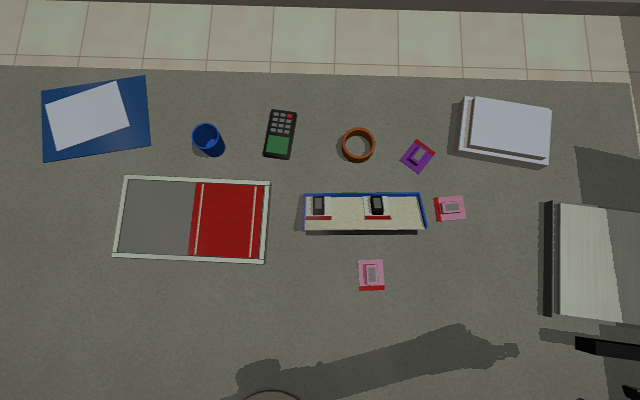

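View pics/side0.png

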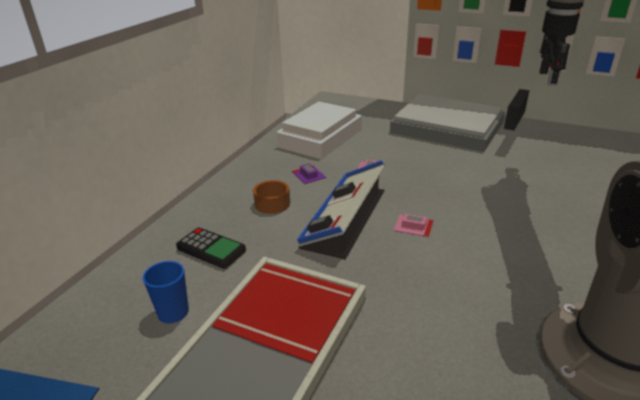

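```bash
cat > h.py <<'E'
import numpy as np, cv2
from station import bot
from scipy.spatial.transform import Rotation as R
def shot(n,save=None):
    c=bot.read_camera(n)
    if save: cv2.imwrite(f"pics/{save}.png",c["pixels"])
    c["R"]=cv2.Rodrigues(np.array(c["rvec"],float))[0]; c["C"]=-c["R"].T@np.array(c["tvec"],float).ravel(); return c
def cast(c,px,z=None,n=(0,0,1),p0=None):
    "pixels (N,2) to the plane through p0 with normal n (or height z)"
    px=np.atleast_2d(px).astype(float); K=np.array(c["camera_matrix"])
    d=(np.c_[(px-K[:2,2])/[K[0,0],K[1,1]],np.ones(len(px))])@c["R"]
    n=np.array(n,float); p0=np.array([0,0,z]) if p0 is None else p0
    return c["C"]+d*(((p0-c["C"])@n)/(d@n))[:,None]
def proj(c,P): return cv2.projectPoints(np.atleast_2d(P).astype(float),np.array(c["rvec"],float),np.array(c["tvec"],float),np.array(c["camera_matrix"]),None)[0][:,0]
def hsv(c): return cv2.cvtColor(c["pixels"],cv2.COLOR_BGR2HSV)
def blobs(m,amin=20):
    cs,_=cv2.findContours(m.astype(np.uint8)*255,cv2.RETR_EXTERNAL,cv2.CHAIN_APPROX_NONE)
    return sorted([k[:,0] for k in cs if cv2.contourArea(k)>=amin],key=lambda k:-cv2.contourArea(k))
def rect(P):
    r=cv2.minAreaRect((P[:,:2]*1000).astype(np.float32)); return r
E
python3 - <<'E'
from h import *
c=shot("top");H=hsv(c);h,s,v=H[...,0],H[...,1],H[...,2]
print("C",c["C"])
red=((h<6)|(h>174))&(s>170)&(v>70)
for k in blobs(red,8): 
    m=k.mean(0); print("red",cv2.contourArea(k),m.round(1),cast(c,m,.0616).round(4), k.min(0),k.max(0))
b=blobs(red); big=cv2.morphologyEx(red.astype(np.uint8),cv2.MORPH_CLOSE,np.ones((9,9)))
k=blobs(big)[0]; print("cover",rect(cast(c,k,.042)), cv2.boxPoints(rect(cast(c,k,.042))))
w=(s<70)&(v>125); w[:, :100]=0; w[:170]=0; w[275:]=0; w[:,275:]=0
k=np.vstack(blobs(w,5)); print("tray",rect(cast(c,k,.043)),cv2.boxPoints(rect(cast(c,k,.043))))
bl=(h>100)&(h<125)&(s>150)&(v>60); bl[:180]=0;bl[:,:290]=0;bl[:,440:]=0
for k in blobs(bl,5): print("blue",cv2.boxPoints(cv2.minAreaRect(k)),cv2.approxPolyDP(k.reshape(-1,1,2),2,True)[:,0].tolist())
E
```

```text
C [ 0.39595213 -0.11005435  1.01959144]
red 3577.5 [225.5 220.2] [[0.5269 0.1342 0.0616]] [197 183] [254 257]
red 393.0 [256.8 221.5] [[0.526  0.0545 0.0616]] [251 186] [263 257]
red 331.5 [194.5 218.3] [[0.5294 0.2136 0.0616]] [188 183] [202 254]
red 73.0 [371.5 287.7] [[ 0.371  -0.2379  0.0616]] [360 286] [383 290]
red 66.0 [436.9 209. ] [[ 0.5726 -0.4052  0.0616]] [434 198] [440 220]
red 48.5 [377.2 217. ] [[ 0.547  -0.252   0.0616]] [365 216] [390 218]
red 40.5 [424.5 146.5] [[ 0.7403 -0.3774  0.0616]] [415 140] [434 154]
red 23.0 [325.3 217.7] [[ 0.5411 -0.1194  0.0616]] [320 216] [330 219]
red 11.5 [289.2 115.5] [[ 0.8168 -0.0142  0.0616]] [287 114] [292 117]
cover ((531.7552490234375, 138.5354461669922), (179.17236328125, 189.0709686279297), 89.06105041503906) [[435.7644    50.510445]
 [624.80994   47.412148]
 [627.7461   226.56046 ]
 [438.70056  229.65875 ]]
tray ((533.2477416992188, 226.79129028320312), (386.496337890625, 216.31895446777344), 89.09062194824219) [[422.03482   35.284058]
 [638.3266    31.85086 ]
 [644.4607   418.29852 ]
 [428.16888  421.73172 ]]
blue [[305.8524  193.5099 ]
 [314.92648 162.16295]
 [434.72964 196.84282]
 [425.65555 228.18977]] [[426, 227], [418, 192], [306, 193], [331, 196], [417, 195]]
```

```bash
cat >> h.py <<'E'
YS=-0.016
def Rd(yaw=0,tilt=0):
    "tool down, tool x = world x turned by yaw; tilt>0 leans the tool's body away from the robot (tool z towards robot)"
    return R.from_euler('z',yaw)*R.from_matrix(np.diag([1.,-1,-1]))*R.from_euler('y',-tilt)
def go(p,rot,o=None):
    o=o or bot.get_obs(); q=o["tool_rot"]; Rc=R.from_quat([q[1],q[2],q[3],q[0]])
    rv=(Rc.inv()*rot).as_rotvec(); d=np.array(p)-o["eef_pos"]
    print("at",o["eef_pos"].round(4),"turn",rv.round(3),"| shift before turn",(Rc.inv().apply(d)*1000).round(1),"| after turn",(rot.inv().apply(d)*1000).round(1))
E
python3 - <<'E'
from h import *
print(Rd(0,.52).apply([0,0,1]))
go([.55,-.20,.38],Rd())
E
```

```text
[-0.49688014  0.         -0.86781918]
at [ 0.1888 -0.6476  0.2526] turn [-0.001  0.     0.284] | shift before turn [ 472.  -328.8 -127. ] | after turn [ 361.2 -447.6 -127.4]
```

Call:
drive_tool(series=[-1, 0, 0, -20, 0, 0, 0.142, -1, 0, 0, -20, 0, 0, 0.142, -1, 36, -45, -9, 0, 0, 0, -1, 36, -45, -9, 0, 0, 0, -1, 36, -45, -9, 0, 0, 0, -1, 36, -45, -9, 0, 0, 0, -1, 36, -45, -9, 0, 0, 0, -1, 36, -45, -9, 0, 0, 0, -1, 36, -45, -9, 0, 0, 0, -1, 36, -45, -9, 0, 0, 0, -1, 36, -45, -9, 0, 0, 0, -1, 36, -45, -9, 0, 0, 0])

```text
t: 1.65
eef_pos: [0.5499, -0.1966, 0.3835]
tool_rot: [0.0, 1.0, -0.0, -0.0]
contact_force: [0.4, -0.3, -0.8]
gripper_width: -0.001
```

```bash
python3 - <<'E'
from h import *
c=shot("wrist","w1"); print(c["C"],c["R"])
o=bot.get_obs();print(o["q"].round(3))
go([.55,-.20,.38],Rd());go([.53,.20,.12],Rd(YS))
E
```

```text
[ 0.63081862 -0.19550981  0.50456951] [[ 4.77732416e-04 -9.99999780e-01  4.60754547e-04]
 [-9.48574279e-01 -3.07310832e-04  3.16554485e-01]
 [-3.16554274e-01 -5.88288252e-04 -9.48574217e-01]]
[ 0.397  0.246 -0.216  1.591  0.048  1.307 -1.385]
at [ 0.555  -0.1875  0.3845] turn [-0.005 -0.004  0.011] | shift before turn [-5.1 12.4  4.4] | after turn [-5.  12.5  4.5]
at [ 0.555  -0.1875  0.3845] turn [-0.005 -0.004  0.027] | shift before turn [ -22.1 -386.6  266.2] | after turn [ -31.2 -387.1  264.5]
```

View pics/w1.png

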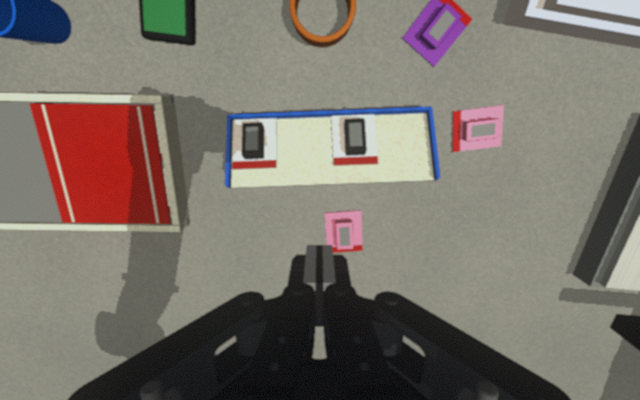

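```bash
cat >> h.py <<'E'
def redmask(c):
    H=hsv(c);h,s,v=H[...,0],H[...,1],H[...,2]; return ((h<6)|(h>174))&(s>140)&(v>70)
E
python3 - <<'E'
from h import *
c=shot("wrist");H=hsv(c);h,s,v=H[...,0],H[...,1],H[...,2]
go([.53,.20,.12],Rd(YS))
m=redmask(c);m[:, :225]=0;m[:,390:]=0;m[185:]=0;m[:140]=0
P=[]
for k in blobs(m,20):
    r=rect(cast(c,k+.0,.0616)); print("hdr",r); P.append(r[0])
P=np.array(sorted(P,key=lambda p:-p[1])); d=P[1]-P[0]; print(np.linalg.norm(d),"yaw",np.arctan2(d[0],-d[1]))
bl=(h>100)&(h<125)&(s>120)&(v>60); bl[:95]=0;bl[200:]=0;bl[:,:215]=0;bl[:,450:]=0
for k in blobs(bl,30): print(cv2.approxPolyDP(k.reshape(-1,1,2),2,True)[:,0].tolist())
dk=(v<90)&(s<120); dk[:110]=0;dk[160:]=0;dk[:,:236]=0;dk[:,380:]=0
for k in blobs(dk,50): print("box",cv2.minAreaRect(k), rect(cast(c,k,.022+.5*.04+.021*.866)))
E
```

```text
at [ 0.5531 -0.1904  0.3839] turn [-0.004 -0.003  0.027] | shift before turn [ -19.5 -389.7  265.2] | after turn [ -29.3 -389.9  263.9]
hdr ((540.102783203125, -97.83795928955078), (8.766256332397461, 63.96784210205078), 2.33195424079895)
hdr ((545.899658203125, -250.024658203125), (8.628719329833984, 63.190555572509766), 2.707172393798828)
152.29706197421052 yaw 0.03807214386554477
[[438, 113], [236, 118], [233, 188], [236, 189], [240, 122], [372, 117], [434, 117], [442, 184], [445, 182]]
box ((361.5175476074219, 141.2801513671875), (34.43281555175781, 19.586782455444336), 86.42366790771484) ((580.4471435546875, -247.64584350585938), (50.686153411865234, 28.91837501525879), 6.868603229522705)
box ((260.0, 143.0), (32.0, 20.0), 90.0) ((576.4395141601562, -97.63953399658203), (29.9495906829834, 48.186927795410156), 87.73503875732422)
```

Call:
drive_tool(series=[-1, 0, -30, 0, 0.004, 0.003, 0.027, -1, -4, -50, 30, 0, 0, 0, -1, -4, -50, 35, 0, 0, 0, -1, -4, -50, 35, 0, 0, 0, -1, -4, -50, 35, 0, 0, 0, -1, -4, -50, 35, 0, 0, 0, -1, -4, -50, 35, 0, 0, 0, -1, -4, -40, 30, 0, 0, 0, -1, -1, -20, 30, 0, 0, 0, -1, 0, 0, 15, 0, 0, 0, -1, 0, 0, 10, 0, 0, 0, -1, 0, 0, 0, 0, 0, 0])

```text
t: 3.25
eef_pos: [0.5311, 0.1919, 0.0946]
tool_rot: [-0.001, 1.0, -0.015, 0.001]
contact_force: [0.1, -0.1, 0.7]
gripper_width: -0.0
```

Call:
drive_tool(series=[-1, 0, 0, 15, 0, 0, -0.014, -1, 0, 0, 10, 0, 0, 0, -1, 0, 0, 4, 0, 0, 0, -1, 0, 0, 3, 0, 0, 0, -1, 0, 0, 0, 0, 0, 0])

```text
t: 3.88
eef_pos: [0.5306, 0.1946, 0.064]
tool_rot: [-0.002, 1.0, -0.006, 0.002]
contact_force: [-4.6, -1.0, 13.9]
gripper_width: -0.005
```

Call:
drive_tool(series=[-1, 0, -8, 0.5, 0, 0, 0, -1, 0, -15, 0, 0, 0, 0, -1, 0, -15, 0, 0, 0, 0, -1, 0, -15, 0, 0, 0, 0, -1, 0, -15, 0, 0, 0, 0, -1, 0, -15, 0, 0, 0, 0, -1, 0, -15, 0, 0, 0, 0])

```text
t: 4.75
eef_pos: [0.5322, 0.2925, 0.0641]
tool_rot: [-0.002, 1.0, -0.007, 0.002]
contact_force: [-4.1, -2.8, 12.3]
gripper_width: -0.001
```

Call:
drive_tool(series=[-1, 0, -15, 0, 0, 0, 0, -1, 0, -15, 0, 0, 0, 0, -1, 0, -15, 0, 0, 0, 0, -1, 0, -15, 0, 0, 0, 0, -1, 0, -12, 0, 0, 0, 0, -1, 0, -10, 0, 0, 0, 0, -1, 0, -6, 0, 0, 0, 0, -1, 0, 0, 0, 0, 0, 0])

```text
t: 5.75
eef_pos: [0.5345, 0.3795, 0.0641]
tool_rot: [-0.002, 1.0, -0.007, 0.002]
contact_force: [-0.4, -2.7, 8.0]
gripper_width: 0.002
```

Call:
drive_tool(series=[-1, 0, 0, -20, 0, 0, 0, -1, 0, 0, -40, 0, 0, 0, -1, 0, 30, -50, 0, 0, 0, 1, 0, 50, -30, 0, 0, 0, 1, 0, 55, -20, 0, 0, 0, 1, 0, 55, 0, 0, 0, 0, 1, 0, 30, 0, 0, 0, 0, 1, 0, 10, 0, 0, 0, 0, 1, 0, 0, 0, 0, 0, 0])

```text
t: 6.88
eef_pos: [0.53, 0.1499, 0.2226]
tool_rot: [-0.002, 1.0, -0.007, 0.002]
contact_force: [0.8, 0.1, 0.9]
gripper_width: 1.001
```

```bash
python3 - <<'E'
from h import *
print(bot.get_obs()["eef_pos"])
c=shot("wrist","w2")
t=shot("top"); k=blobs(cv2.morphologyEx((redmask(t)*(np.arange(640)<275)).astype(np.uint8),cv2.MORPH_CLOSE,np.ones((9,9))))[0]
print(rect(cast(t,k,.042)))
E
```

```text
[0.52996676 0.14990693 0.22263052]
((487.1653137207031, 243.88470458984375), (97.56771850585938, 44.04805374145508), 6.2437944412231445)
```

View pics/w2.png

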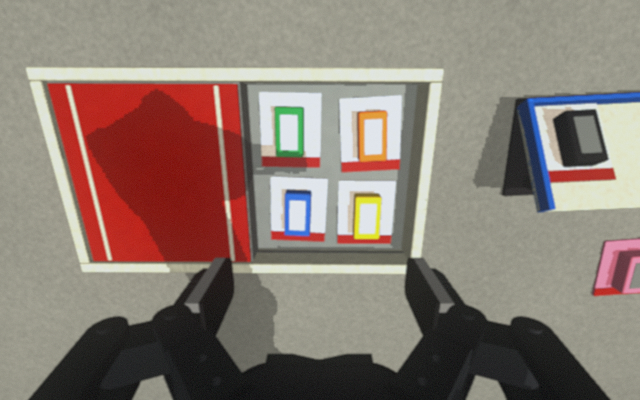

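```bash
cat >> h.py <<'E'
COL={"orange":(7,20),"green":(50,85),"blue":(104,125),"yellow":(24,36)}
def packs(c,roi,zc=.007,zb=.025):
    "card centre from the header strip (height zc) and box centre (height zb), yaw of pack"
    x0,y0,x1,y1=roi; H=hsv(c);h,s,v=H[...,0],H[...,1],H[...,2]; M=np.zeros(h.shape,bool);M[y0:y1,x0:x1]=1
    for k in blobs(redmask(c)&M,60):
        r=rect(cast(c,k+0.,zc)); (w,l),a=r[1],r[2]
        if w>l: w,l,a=l,w,a-90
        a=np.radians(a); ctr=np.array(r[0]); print("hdr",k.mean(0).round(),ctr.round(1),"size",round(w,1),round(l,1),"yaw",round(a,3),"-> mid",(ctr+34*np.array([np.cos(a),np.sin(a)])).round(1))
    for n,(a,b) in COL.items():
        for k in blobs((h>=a)&(h<=b)&(s>130)&(v>70)&M,60):
            r=rect(cast(c,k+0.,zb)); print(n,k.mean(0).round(),np.round(r[0],1),np.round(r[1],1),round(r[2],1))
E
python3 - <<'E'
from h import *
c=shot("wrist"); packs(c,(250,85,425,262))
E
```

```text
hdr [372. 165.] [540.8  93.4] size 10.2 65.0 yaw 0.047 -> mid [574.7  95. ]
hdr [292. 161.] [546.  183.8] size 9.5 63.9 yaw -0.032 -> mid [580.  182.8]
hdr [299. 237.] [453.1 179.3] size 9.7 63.1 yaw -0.039 -> mid [487.1 178. ]
hdr [365. 240.] [448.5  97.2] size 8.2 64.5 yaw -0.007 -> mid [482.5  96.9]
orange [374. 136.] [574.9  96. ] [51.9 28.8] 3.5
green [290. 131.] [580.9 182.9] [26.9 49.3] 88.5
blue [299. 213.] [489.9 177.1] [27.7 52.5] 86.7
yellow [368. 217.] [484.1  97.9] [52.1 29.3] 1.0
```

```bash
python3 - <<'E'
from h import *
go([.484,.098,.031],Rd(.0))
E
```

```text
at [0.5297 0.1513 0.2222] turn [-0.005 -0.003 -0.01 ] | shift before turn [-45.8  54.8 190.8] | after turn [-45.7  53.3 191.2]
```

Call:
drive_tool(series=[0.1, -20, 20, 30, 0.005, 0.003, -0.01, 0.1, -18, 24, 40, 0, 0, 0, 0.1, -8, 10, 40, 0, 0, 0, 0.1, 0, 0, 30, 0, 0, 0, 0.1, 0, 0, 15, 0, 0, 0, 0.1, 0, 0, 0, 0, 0, 0])

```text
t: 7.78
eef_pos: [0.4841, 0.0978, 0.0658]
tool_rot: [-0.005, 1.0, -0.001, 0.002]
contact_force: [0.3, 0.1, 0.3]
gripper_width: 0.551
```

```bash
python3 - <<'E'
from h import *
c=shot("wrist","w3");o=bot.get_obs();print(o["gripper_width"],o["q"].round(2))
packs(c,(0,0,640,400))
go([.484,.098,.031],Rd(.0))
E
```

```text
0.5524894745528809 [-0.08  0.47 -0.3   2.11  0.23  0.58 -2.11]
hdr [ 42. 162.] [512.  271.4] size 26.3 207.3 yaw 1.552 -> mid [512.7 305.4]
hdr [ 16. 242.] [470.6 293.5] size 41.0 143.8 yaw 1.246 -> mid [481.5 325.7]
hdr [176. 134.] [546.4 184.3] size 11.2 66.0 yaw -0.029 -> mid [580.4 183.3]
hdr [329. 143.] [541.1  93.5] size 11.4 66.0 yaw 0.036 -> mid [575.   94.7]
hdr [319. 280.] [448.4  99.3] size 10.8 62.9 yaw -0.012 -> mid [482.4  98.8]
hdr [196. 273.] [453.8 183.2] size 11.4 58.9 yaw -0.059 -> mid [487.7 181.2]
orange [327.  76.] [575.1  95.2] [50.8 28.7] 2.3
green [158.  64.] [580.6 179.7] [33.8 50.3] 88.3
blue [191. 231.] [490.5 174.9] [32.2 54.4] 86.8
yellow [322. 241.] [484.1  96.8] [28.7 51.8] 88.8
at [0.4847 0.0978 0.0667] turn [-0.009 -0.006 -0.002] | shift before turn [-0.9  0.1 35.7] | after turn [-0.7 -0.2 35.7]
```

View pics/w3.png

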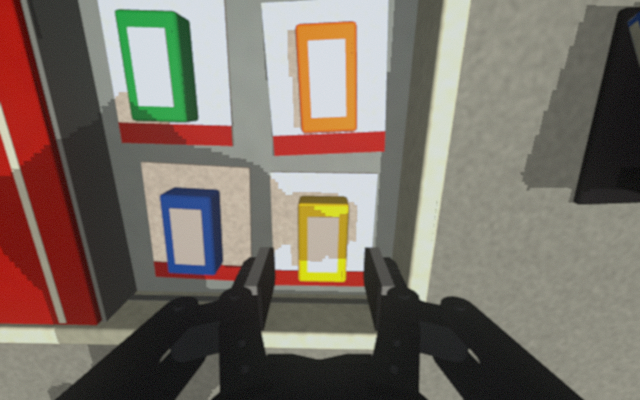

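Call:
drive_tool(series=[0.1, -0.5, 0, 20, 0.004, 0.003, 0, 0.1, 0, 0, 10, 0.004, 0.003, 0, 0.1, 0, 0, 5, 0, 0, 0, 0.1, 0, 0, 0, 0, 0, 0, -1, 0, 0, 0, 0, 0, 0, -1, 0, 0, 0, 0, 0, 0, -1, 0, 0, 0, 0, 0, 0, -1, 0, 0, 0, 0, 0, 0], force=40)

```text
t: 8.82
eef_pos: [0.4846, 0.0974, 0.032]
tool_rot: [-0.009, 1.0, -0.002, 0.007]
contact_force: [-0.8, 0.3, 6.6]
gripper_width: 0.341
```

```bash
cat >> h.py <<'E'
TH=.04; SO=np.array([.6055,-.209,.022])
def Rs(): return R.from_matrix(np.c_[R.from_euler('z',TH).apply([-np.cos(np.pi/6),0,.5]),R.from_euler('z',TH).apply([0,-1,0]),R.from_euler('z',TH).apply([.5,0,np.cos(np.pi/6)])])
def S(x,y,z): "stand mm -> world"; return SO+Rs().apply(np.array([x,y,z])/1000)
def toS(p): return Rs().inv().apply(np.array(p)-SO)*1000
E
python3 - <<'E'
from h import *
print(S(43,112,27),S(43,112,70), (Rs().inv()*Rd(TH,np.pi/6)).as_matrix().round(3))
o=bot.get_obs(); o2=dict(o);o2["eef_pos"]=o["eef_pos"]+[0,0,.15]
go(S(43,112,100),Rd(TH,np.pi/6),o2)
E
```

```text
[ 0.5862587  -0.32185972  0.06688269] [ 0.6077415  -0.32099995  0.10412178] [[-1. -0.  0.]
 [-0.  1.  0.]
 [-0.  0. -1.]]
at [0.4846 0.0974 0.182 ] turn [-0.028 -0.537 -0.038] | shift before turn [138.8 418.2  46.6] | after turn [131.  423.  -15.7]
```

Call:
drive_tool(series=[-1, 0, 0, -10, -0.009, -0.006, 0, -1, 0, 0, -20, -0.009, -0.006, 0, -1, 0, 0, -40, 0, 0, 0, -1, 0, 0, -50, 0, 0, 0, -1, 0, 0, -30, 0, 0, 0, -1, 0, 0, 0, 0, 0, 0])

```text
t: 9.57
eef_pos: [0.4853, 0.0974, 0.1842]
tool_rot: [0.0, 1.0, -0.002, 0.003]
contact_force: [0.6, -0.2, -0.1]
gripper_width: 0.342
```

```bash
python3 - <<'E'
from h import *
go(S(43,112,100),Rd(TH,np.pi/6)); print(bot.get_obs()["q"].round(2))
E
```

```text
at [0.4853 0.0974 0.1842] turn [-0.011 -0.529 -0.043] | shift before turn [138.6 417.3  54.9] | after turn [131.5 423.  -13.4]
[-0.02  0.29 -0.35  2.03  0.13  0.84 -2.03]
```

Call:
drive_tool(series=[-1, 10, 35, 0, 0, 0, 0, -1, 18, 55, 0, 0, 0, 0, -1, 18, 55, 0, 0, 0, 0, -1, 18, 55, 0, 0, 0, 0, -1, 18, 55, 0, 0, 0, 0, -1, 18, 55, 0, 0, 0, 0, -1, 18, 50, 0, 0, 0, 0, -1, 15, 40, 0, 0, 0, 0, -1, 6, 18, 0, -0.003, -0.132, -0.011, -1, 0, 0, 0, -0.003, -0.132, -0.011, -1, 0, 0, 0, -0.003, -0.132, -0.011, -1, 0, 0, 0, -0.003, -0.132, -0.011])

```text
t: 11.08
eef_pos: [0.6211, -0.3212, 0.1806]
tool_rot: [0.006, 0.964, 0.02, -0.264]
contact_force: [-0.0, 0.0, -0.3]
gripper_width: 0.341
```

```bash
cat >> h.py <<'E'
def st(x,y,z,tilt=np.pi/6):
    "where am I in the stand frame, and how far to S(x,y,z) standing on the slope"
    o=bot.get_obs(); print("stand",toS(o["eef_pos"]).round(1),"F",o["contact_force"].round(1),"w",round(float(o["gripper_width"]),3)); go(S(x,y,z),Rd(TH,tilt),o)
E
python3 - <<'E'
from h import *
st(43,112,60); print(bot.get_obs()["q"].round(2)); c=shot("wrist","w4")
E
```

```text
stand [ 69.7 112.7 142.9] F [-0.   0.  -0.3] w 0.341
at [ 0.6211 -0.3212  0.1806] turn [0.002 0.011 0.002] | shift before turn [27.6 -0.8 82.6] | after turn [26.7 -0.7 82.9]
[ 0.35  0.85 -0.09  1.15  0.23  1.65 -1.29]
```

View pics/w4.png

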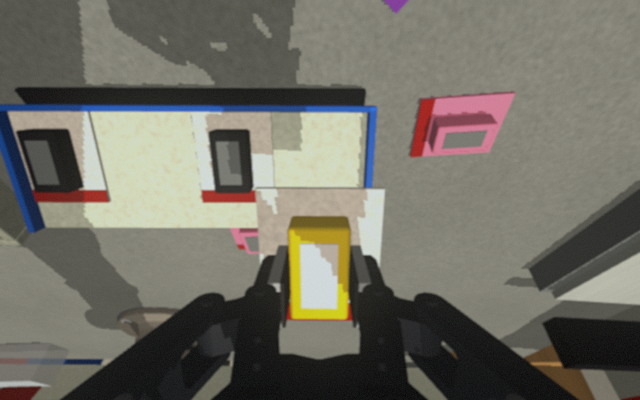

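```bash
python3 - <<'E'
from h import *
c=shot("wrist");H=hsv(c);h,s,v=H[...,0],H[...,1],H[...,2]
bl=(h>100)&(h<125)&(s>120)&(v>60)
n=Rs().apply([0,0,1])
def cs(px,z): return toS(cast(c,px,n=n,p0=S(0,0,z))).round(1)
for x in(60,150,260,340):
    r=np.where(bl[90:130,x])[0]+90; print("lip col",x,r.min(),r.max(),cs([[x,r.max()+.5],[x,r.min()-.5]],12).tolist())
for y in(130,150,170):
    r=np.where(bl[y,345:400])[0]+345; print("cheek R",y,r.min(),r.max(),cs([[r.min()-.5,y]],12))
    r=np.where(bl[y,0:60])[0]; print("cheek L",y,r.min(),r.max(),cs([[r.max()+.5,y]],12))
m=redmask(c); m[:180]=0;m[210:]=0;m[:,256:]=0
for k in blobs(m,60): P=cs(k,3); r=rect(P/1000); print("hdr",r)
E
```

```text
lip col 60 105 110 [[-2.1, -96.3, 12.0], [-6.6, -95.0, 12.0]]
lip col 150 105 111 [[-1.8, -25.1, 12.0], [-7.1, -24.1, 12.0]]
lip col 260 106 112 [[-1.6, 62.3, 12.0], [-6.9, 62.6, 12.0]]
lip col 340 107 113 [[-1.3, 126.0, 12.0], [-6.6, 125.8, 12.0]]
cheek R 130 372 378 [[ 11.4 152.   12. ]]
cheek L 130 0 11 [[  13.4 -139.8   12. ]]
cheek R 150 370 377 [[ 27.7 151.4  12. ]]
cheek L 150 0 17 [[  29.6 -140.3   12. ]]
cheek R 170 369 375 [[ 44.7 151.6  12. ]]
cheek L 170 8 24 [[  46.6 -140.    12. ]]
hdr ((73.21435546875, -114.7668228149414), (10.596845626831055, 66.11843872070312), 0.34002506732940674)
hdr ((73.74678802490234, 28.262327194213867), (9.681486129760742, 45.51554489135742), 0.2886368930339813)
```

Call:
drive_tool(series=[-1, 13, 0, 30, 0.002, 0.011, 0.002, -1, 10, 0, 35, 0, 0, 0, -1, 3, 0, 20, 0, 0, 0, -1, 0, 0, 15, 0, 0, 0, -1, 0, 0, 8, 0, 0, 0, -1, 0, 0, 0, 0, 0, 0])

```text
t: 11.92
eef_pos: [0.5904, -0.323, 0.0755]
tool_rot: [0.005, 0.967, 0.019, -0.255]
contact_force: [0.4, -0.7, -0.4]
gripper_width: 0.337
```

```bash
python3 - <<'E'
from h import *
st(43,112,27)
E
```

```text
stand [ 43.8 113.3  36.5] F [ 0.4 -0.7 -0.4] w 0.337
at [ 0.5904 -0.323   0.0755] turn [ 0.    -0.007 -0.001] | shift before turn [ 0.8 -1.3  9.5] | after turn [ 0.8 -1.3  9.5]
```

Call:
drive_tool(series=[-1, 0, -1, 4, 0, -0.007, 0, -1, 0, 0, 3, 0, 0, 0, -1, 0, 0, 2, 0, 0, 0, -1, 0, 0, 0, 0, 0, 0])

```text
t: 12.42
eef_pos: [0.5873, -0.3217, 0.0693]
tool_rot: [0.005, 0.966, 0.019, -0.258]
contact_force: [0.9, 1.0, 7.9]
gripper_width: 0.338
```

```bash
python3 - <<'E'
from h import *
st(43,112,27)
E
```

```text
stand [ 43.3 111.9  29.6] F [0.9 1.  7.9] w 0.338
at [ 0.5873 -0.3217  0.0693] turn [ 0.    -0.002 -0.001] | shift before turn [0.3 0.1 2.6] | after turn [0.3 0.1 2.6]
```

Call:
drive_tool(series=[-1, 2, 0, 0, 0, 0, 0, -1, 2, 0, 0, 0, 0, 0, -1, 0, 0, 0, 0, 0, 0])

```text
t: 12.8
eef_pos: [0.5906, -0.3226, 0.0674]
tool_rot: [0.006, 0.966, 0.019, -0.258]
contact_force: [1.1, -1.3, 7.2]
gripper_width: 0.339
```

Call:
drive_tool(series=[-1, 1.5, 0, 0, 0, 0, 0, -1, 0, 0, 0, 0, 0, 0])

```text
t: 13.05
eef_pos: [0.5918, -0.3227, 0.0668]
tool_rot: [0.006, 0.966, 0.018, -0.258]
contact_force: [1.2, -0.6, 7.5]
gripper_width: 0.339
```

```bash
python3 - <<'E'
from h import *
st(43,112,27)
E
```

```text
stand [ 38.2 113.1  29.6] F [ 1.2 -0.6  7.5] w 0.339
at [ 0.5918 -0.3227  0.0668] turn [ 0.002 -0.002 -0.002] | shift before turn [-4.8 -1.1  2.6] | after turn [-4.8 -1.1  2.6]
```

Call:
drive_tool(series=[-1, 1.5, 0, 0, 0, 0, 0, -1, 0, 0, 0, 0, 0, 0])

```text
t: 13.3
eef_pos: [0.5926, -0.3228, 0.0663]
tool_rot: [0.006, 0.966, 0.018, -0.258]
contact_force: [-0.1, -1.0, 10.9]
gripper_width: 0.344
```

Call:
drive_tool(series=[-1, 1.5, 0, 0, 0, 0, 0, -1, 0, 0, 0, 0, 0, 0])

```text
t: 13.55
eef_pos: [0.5927, -0.3228, 0.0663]
tool_rot: [0.006, 0.965, 0.018, -0.26]
contact_force: [-3.8, 0.5, 15.7]
gripper_width: 0.339
```

```bash
python3 - <<'E'
from h import *
st(43,112,27)
E
```

```text
stand [ 37.2 113.2  29.7] F [-3.8  0.5 15.7] w 0.339
at [ 0.5927 -0.3228  0.0663] turn [ 0.001  0.002 -0.003] | shift before turn [-5.8 -1.2  2.7] | after turn [-5.8 -1.2  2.7]
```

Call:
drive_tool(series=[-1, -1, 0, -1, 0, 0, 0, -0.1, 0, 0, 0, 0, 0, 0, 0, 0, 0, 0, 0, 0, 0, 0, 0, 0, 0, 0, 0, 0, 0, 0, 0, -10, 0, 0, 0, 0, 0, 0, -25, 0, 0, 0, 0, 0, 0, -40, 0, 0, 0, 0, 0, 0, -40, 0, 0, 0, 0, 0, 0, 0, 0, 0, 0])

```text
t: 14.68
eef_pos: [0.6536, -0.3191, 0.1678]
tool_rot: [0.006, 0.967, 0.019, -0.255]
contact_force: [0.3, -0.3, 0.9]
gripper_width: 0.5
```

```bash
sed -i 's/^def S(x,y,z)/SO=SO+Rs().apply([-.0018,0,.0016])\n&/' h.py; python3 - <<'E'
from h import *
print(SO); c=shot("wrist","w5")
n=Rs().apply([0,0,1]);H=hsv(c);h,s,v=H[...,0],H[...,1],H[...,2]
for k in blobs((h>=24)&(h<=36)&(s>130)&(v>70),60):
    P=toS(cast(c,k,n=n,p0=S(0,0,21))); print("yellow",rect(P/1000))
for k in blobs(redmask(c),60):
    P=toS(cast(c,k,n=n,p0=S(0,0,3))); r=rect(P/1000)
    if abs(r[0][0]-74)<25: print("hdr",r)
go([.575,.095,.12],Rd(.04))
E
```

```text
[ 0.60785696 -0.20890567  0.02248564]
yellow ((39.347755432128906, 112.35084533691406), (28.52645492553711, 52.22684860229492), 89.8983383178711)
hdr ((74.846923828125, 38.20500183105469), (63.9160041809082, 9.443864822387695), 89.91117095947266)
hdr ((74.10277557373047, -113.42738342285156), (65.6233139038086, 10.461690902709961), 89.91111755371094)
hdr ((74.96143341064453, 112.42050170898438), (63.82448196411133, 9.451316833496094), 89.91695404052734)
at [ 0.6519 -0.3192  0.1657] turn [ 0.001  0.52  -0.001] | shift before turn [ -29.9 -416.9   69.1] | after turn [ -60.3 -416.9   45.7]
```

View pics/w5.png

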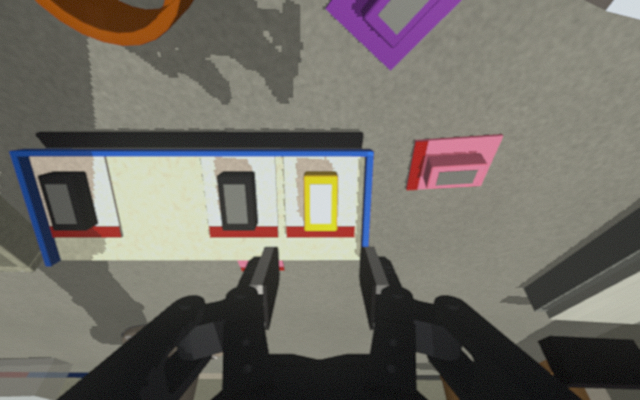

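Call:
drive_tool(series=[0.1, 0, 0, -5, 0, 0.13, 0, 0.1, 0, 0, 0, 0, 0.13, 0, 0.1, 0, 0, 0, 0, 0.13, 0, 0.1, -7, -25, 0, 0, 0.13, 0, 0.1, -8, -55, 0, 0, 0, 0, 0.1, -8, -55, 0, 0, 0, 0, 0.1, -8, -55, 0, 0, 0, 0, 0.1, -8, -55, 0, 0, 0, 0, 0.1, -8, -55, 0, 0, 0, 0, 0.1, -8, -55, 0, 0, 0, 0, 0.1, -8, -40, 15, 0, 0, 0, 0.1, -4, -22, 20, 0, 0, 0])

```text
t: 16.23
eef_pos: [0.5681, 0.0973, 0.1338]
tool_rot: [-0.0, 1.0, 0.021, -0.002]
contact_force: [0.2, -0.5, -0.1]
gripper_width: 0.545
```

```bash
python3 - <<'E'
from h import *
c=shot("wrist"); packs(c,(0,0,640,400)); go([.575,.095,.031],Rd(.04))
E
```

```text
hdr [ 89. 226.] [515.1 333.5] size 168.9 221.3 yaw 1.554 -> mid [515.7 367.5]
hdr [588. 268.] [ 509.2 -159.7] size 15.1 82.9 yaw 0.043 -> mid [ 543.2 -158.3]
hdr [221. 218.] [546.  184.2] size 10.6 65.0 yaw -0.03 -> mid [580.  183.2]
hdr [323. 228.] [540.6  93.4] size 9.8 65.2 yaw 0.043 -> mid [574.5  94.9]
hdr [602. 380.] [ 371.6 -222.1] size 10.8 32.5 yaw 0.099 -> mid [ 405.4 -218.7]
orange [323. 194.] [576.   94.9] [53.2 29.1] 2.5
green [214. 184.] [581.5 182.1] [27.8 50.7] 88.1
blue [555. 211.] [ 539.8 -104.9] [146.   97.6] 2.5
blue [222. 272.] [500.6 183.2] [25.1 59. ] 54.2
at [0.5657 0.0997 0.1309] turn [-0.001  0.009  0.005] | shift before turn [10.   5.2 99.9] | after turn [ 9.1  5.1 99.9]
```

Call:
drive_tool(series=[0.1, 5, 3, 20, 0, 0.008, 0.004, 0.1, 4, 2, 30, 0, 0, 0, 0.1, 0, 0, 15, 0, 0, 0, 0.1, 0, 0, 0, 0, 0, 0])

```text
t: 16.77
eef_pos: [0.5777, 0.0893, 0.0683]
tool_rot: [0.001, 1.0, 0.017, 0.001]
contact_force: [0.9, 0.6, -0.1]
gripper_width: 0.549
```

```bash
python3 - <<'E'
from h import *
go([.575,.095,.031],Rd(.04))
E
```

```text
at [0.5777 0.0893 0.0683] turn [ 0.001 -0.001 -0.005] | shift before turn [-2.5 -5.8 37.3] | after turn [-2.5 -5.8 37.3]
```

Call:
drive_tool(series=[0.1, -2.5, -5.5, 15, 0, 0, -0.005, 0.1, 0, 0, 15, 0, 0, 0, 0.1, 0, 0, 6, 0, 0, 0, 0.1, 0, 0, 0, 0, 0, 0, -1, 0, 0, 0, 0, 0, 0, -1, 0, 0, 0, 0, 0, 0, -1, 0, 0, 0, 0, 0, 0, -1, 0, 0, 0, 0, 0, 0])

```text
t: 17.77
eef_pos: [0.5767, 0.0956, 0.0338]
tool_rot: [0.0, 1.0, 0.02, 0.002]
contact_force: [-0.7, 0.5, 3.4]
gripper_width: 0.338
```

```bash
python3 - <<'E'
from h import *
o=bot.get_obs(); o2=dict(o);o2["eef_pos"]=o["eef_pos"]+[0,0,.15]
go([.575,.095,.031],Rd(.04)); go(S(46,-37.5,80),Rd(TH,np.pi/6),o2)
E
```

```text
at [0.5767 0.0956 0.0338] turn [ 0.    -0.005  0.   ] | shift before turn [-1.7  0.5  2.8] | after turn [-1.7  0.5  2.8]
at [0.5767 0.0956 0.1838] turn [ 0.    -0.529 -0.   ] | shift before turn [ 18.8 267.9  69.3] | after turn [ 51.1 268.   50.3]
```

Call:
drive_tool(series=[-1, 0, 0, -15, 0, 0, 0, -1, 0, 0, -40, 0, 0, 0, -1, 0, 0, -50, 0, 0, 0, -1, 0, 0, -40, 0, 0, 0, -1, 5, 30, 0, 0, 0, 0, -1, 10, 54, 0, 0, 0, 0, -1, 10, 54, 0, 0, -0.132, 0, -1, 10, 54, 0, 0, -0.132, 0, -1, 10, 50, 0, 0, -0.132, 0, -1, 5, 26, 0, 0, -0.132, 0, -1, 0, 0, 10, 0, 0, 0, -1, 0, 0, 0, 0, 0, 0])

```text
t: 19.27
eef_pos: [0.6297, -0.1694, 0.1636]
tool_rot: [0.005, 0.966, 0.02, -0.259]
contact_force: [-0.6, 0.4, -1.3]
gripper_width: 0.337
```

```bash
python3 - <<'E'
from h import *
st(42,-37.5,45)
E
```

```text
stand [ 50.3 -38.6 133.9] F [-0.6  0.4 -1.3] w 0.337
at [ 0.6297 -0.1694  0.1636] turn [-0.001  0.001  0.001] | shift before turn [ 8.4  1.2 88.9] | after turn [ 8.3  1.1 88.9]
```

Call:
drive_tool(series=[-1, 4, 1, 25, 0, 0, 0, -1, 4, 0, 40, 0, 0, 0, -1, 0, 0, 20, 0, 0, 0, -1, 0, 0, 8, 0, 0, 0, -1, 0, 0, 0, 0, 0, 0])

```text
t: 19.9
eef_pos: [0.5913, -0.1724, 0.0809]
tool_rot: [0.005, 0.966, 0.02, -0.258]
contact_force: [0.7, -0.5, -0.6]
gripper_width: 0.34
```

```bash
python3 - <<'E'
from h import *
st(42,-37.5,30)
E
```

```text
stand [ 42.2 -37.1  43. ] F [ 0.7 -0.5 -0.6] w 0.34
at [ 0.5913 -0.1724  0.0809] turn [ 0.001 -0.001  0.001] | shift before turn [ 0.2 -0.4 13. ] | after turn [ 0.2 -0.4 13. ]
```

Call:
drive_tool(series=[-1, 0, 0, 8, 0, 0, 0, -1, 0, 0, 4, 0, 0, 0, -1, 0, 0, 2, 0, 0, 0, -1, 0, 0, 0, 0, 0, 0, -1, 1.5, 0, 0, 0, 0, 0, -1, 1.5, 0, 0, 0, 0, 0, -1, 0, 0, 0, 0, 0, 0])

```text
t: 20.78
eef_pos: [0.5875, -0.1734, 0.0673]
tool_rot: [0.006, 0.966, 0.019, -0.258]
contact_force: [0.7, -1.1, 5.7]
gripper_width: 0.338
```

```bash
python3 - <<'E'
from h import *
st(38.3,-37.5,30)
E
```

```text
stand [ 38.9 -36.3  29.4] F [ 0.7 -1.1  5.7] w 0.338
at [ 0.5875 -0.1734  0.0673] turn [ 0.001 -0.001 -0.001] | shift before turn [ 0.6 -1.2 -0.6] | after turn [ 0.6 -1.2 -0.6]
```

Seated lightly; push to the lip, then release and back off.

Call:
drive_tool(series=[-1, 1.5, -1, 0, 0, 0, 0, -1, 1, 0, 0, 0, 0, 0, -1, 0, 0, 0, 0, 0, 0])

```text
t: 21.15
eef_pos: [0.5876, -0.1734, 0.0673]
tool_rot: [0.006, 0.965, 0.019, -0.261]
contact_force: [-5.8, -1.5, 14.7]
gripper_width: 0.343
```

Call:
drive_tool(series=[-1, -0.5, 0, -1, 0, 0, 0, -0.1, 0, 0, 0, 0, 0, 0, 0, 0, 0, 0, 0, 0, 0, 0, 0, 0, 0, 0, 0, 0, 0, 0, 0, -10, 0, 0, 0, 0, 0, 0, -25, 0, 0, 0, 0, 0, 0, -40, 0, 0, 0, 0, 0, 0, -35, 0, 0, 0, 0, 0, 0, 0, 0, 0, 0, 0, 0, 0, 0, 0, 0, 0])

```text
t: 22.4
eef_pos: [0.6436, -0.1699, 0.1608]
tool_rot: [0.005, 0.966, 0.019, -0.259]
contact_force: [-0.4, -0.2, -0.9]
gripper_width: 0.498
```

```bash
cat >> h.py <<'E'
def onstand(c):
    n=Rs().apply([0,0,1]);H=hsv(c);h,s,v=H[...,0],H[...,1],H[...,2]
    for nm,(a,b) in COL.items():
        for k in blobs((h>=a)&(h<=b)&(s>130)&(v>70),60):
            r=rect(toS(cast(c,k+0.,n=n,p0=S(0,0,21)))/1000)
            if abs(r[0][0]-40)<25 and max(r[1])<65: print(nm,np.round(r[0],1),np.round(r[1],1),round(r[2],1))
    for k in blobs(redmask(c),60):
        r=rect(toS(cast(c,k+0.,n=n,p0=S(0,0,3)))/1000)
        if abs(r[0][0]-74)<25: print("hdr",np.round(r[0],1),np.round(r[1],1),round(r[2],1))
E
python3 - <<'E'
from h import *
c=shot("wrist"); onstand(c); st(40,-113,50)
E
```

```text
orange [ 39.1 -37.4] [53.5 29.6] 0.0
blue [  57.9 -296.8] [31.2 35.5] 71.4
yellow [ 38.7 110.5] [52.9 30.7] 1.0
hdr [  74.7 -113.5] [ 9.2 64.7] 0.0
hdr [74.6 38.6] [ 9.2 64.2] 0.0
hdr [ 74.6 -37.3] [ 9.2 64. ] 0.0
hdr [ 74.6 112.3] [ 9.3 65.2] 0.0
stand [ 37.1 -37.5 137.7] F [-0.6  0.1 -0.2] w 0.498
at [ 0.643  -0.17    0.1603] turn [ 0.     0.002 -0.   ] | shift before turn [ -2.7 -75.5  87.7] | after turn [ -2.9 -75.5  87.7]
```

Call:
drive_tool(series=[0.1, -1, -40, 0, 0, 0, 0, 0.1, -2, -35, 10, 0, 0, 0, 0.1, 0, 0, 35, 0, 0, 0, 0.1, 0, 0, 30, 0, 0, 0, 0.1, 0, 0, 10, 0, 0, 0, 0.1, 0, 0, 0, 0, 0, 0, 0.1, 0, 0, 0, 0, 0, 0])

```text
t: 23.32
eef_pos: [0.5968, -0.0969, 0.0899]
tool_rot: [0.005, 0.966, 0.019, -0.258]
contact_force: [-0.2, 0.1, 0.5]
gripper_width: 0.554
```

```bash
python3 - <<'E'
from h import *
st(39,-113.3,29)
E
```

```text
stand [  39.4 -112.4   55.1] F [-0.2  0.1  0.5] w 0.554
at [ 0.5968 -0.0969  0.0899] turn [ 0.    -0.001 -0.   ] | shift before turn [ 0.3 -1.  26.1] | after turn [ 0.4 -0.9 26.1]
```

Call:
drive_tool(series=[-0.1, 0, -1, 0, 0, 0, 0, -0.1, 0, 0, 10, 0, 0, 0, -0.1, 0, 0, 10, 0, 0, 0, -0.1, 0, 0, 6, 0, 0, 0, -0.1, 0, 0, 0, 0, 0, 0, -1, 0, 0, 0, 0, 0, 0, -1, 0, 0, 0, 0, 0, 0, -1, 0, 0, 0, 0, 0, 0, -1, 0, 0, 0, 0, 0, 0])

```text
t: 24.45
eef_pos: [0.5827, -0.0964, 0.0666]
tool_rot: [0.005, 0.966, 0.019, -0.259]
contact_force: [-0.9, -0.1, 0.5]
gripper_width: 0.34
```

```bash
python3 - <<'E'
from h import *
st(39,-113.3,29)
o=bot.get_obs();o["eef_pos"]=S(43,-113,150);go([.484,.098,.18],Rd(YS),o)
E
```

```text
stand [  39.9 -113.4   27.9] F [-0.9 -0.1  0.5] w 0.34
at [ 0.5827 -0.0964  0.0666] turn [ 0.001  0.    -0.   ] | shift before turn [ 0.9  0.1 -1.1] | after turn [ 0.9  0.1 -1.1]
at [ 0.6411 -0.0945  0.1739] turn [0.015 0.524 0.055] | shift before turn [-132.3 -198.6   69.3] | after turn [-160.1 -189.9   -6.1]
```

Call:
drive_tool(series=[-1, 0, 0, -15, 0, 0, 0, -1, 0, 0, -45, 0, 0, 0, -1, 0, 0, -50, 0, 0, 0, -1, 0, 0, -20, 0.004, 0.131, 0.014, -1, 0, -30, 0, 0.004, 0.131, 0.014, -1, 0, -30, 0, 0.004, 0.131, 0.014, -1, 0, -30, 0, 0.004, 0.131, 0.014, -1, -40, -25, 0, 0, 0, 0, -1, -50, -30, 0, 0, 0, 0, -1, -45, -30, 0, 0, 0, 0, -1, -25, -15, 0, 0, 0, 0, -1, 0, 0, 0, 0, 0, 0])

```text
t: 25.95
eef_pos: [0.4874, 0.1008, 0.1799]
tool_rot: [-0.0, 1.0, -0.007, 0.001]
contact_force: [-0.8, -0.1, -0.6]
gripper_width: 0.339
```

```bash
python3 - <<'E'
from h import *
c=shot("wrist","w6");go([.484,.098,.06],Rd(YS)); packs(c,(0,0,640,400))
E
```

```text
at [0.4889 0.0998 0.1799] turn [-0.001 -0.002  0.   ] | shift before turn [ -5.1   2.  119.9] | after turn [ -4.8   1.9 119.9]
hdr [108. 133.] [529.5 336.4] size 180.6 215.0 yaw 1.555 -> mid [530.1 370.4]
hdr [232. 126.] [546.2 184.2] size 10.7 64.9 yaw -0.03 -> mid [580.2 183.1]
hdr [  4. 226.] [445.8 435.1] size 14.5 49.8 yaw 1.234 -> mid [457.1 467.2]
hdr [234. 217.] [454.1 191. ] size 10.5 42.3 yaw -0.052 -> mid [488.1 189.2]
hdr [607. 281.] [ 370.6 -225.2] size 11.0 37.4 yaw 0.079 -> mid [ 404.4 -222.5]
hdr [635. 131.] [ 536.4 -201.7] size 9.1 14.0 yaw -1.258 -> mid [ 546.9 -234.1]
hdr [289. 310.] [335.7 139.7] size 9.4 22.6 yaw -1.434 -> mid [340.3 106. ]
hdr [349. 310.] [334.8  67.7] size 9.4 22.6 yaw 1.395 -> mid [340.7 101.2]
green [225.  86.] [580.7 181.4] [29.6 48.9] 88.4
blue [546.  88.] [ 570.9 -122.9] [122.  106.3] 20.9
blue [241. 187.] [489.3 176.6] [28.4 51.9] 85.5
```

View pics/w6.png

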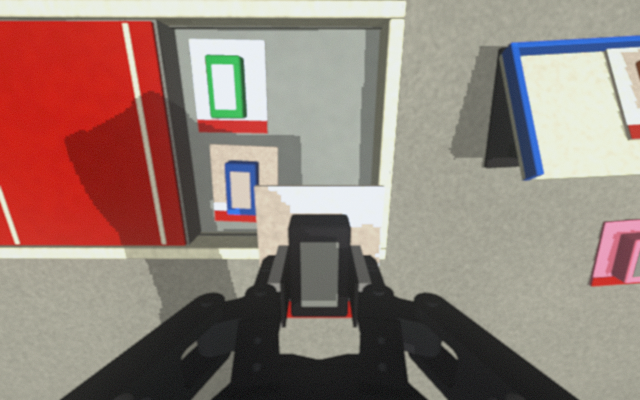

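Call:
drive_tool(series=[-1, -5, 2, 25, 0, 0, 0, -1, -2, 2, 45, 0, 0, 0, -1, 0, 0, 40, 0, 0, 0, -1, 0, 0, 20, 0, 0, 0, -1, 0, 0, 8, 0, 0, 0, -1, 0, 0, 0, 0, 0, 0])

```text
t: 26.75
eef_pos: [0.4823, 0.0949, 0.0409]
tool_rot: [-0.0, 1.0, -0.009, 0.0]
contact_force: [-0.1, -0.1, -0.1]
gripper_width: 0.343
```

Call:
drive_tool(series=[-1, 0, 0, 3, 0, 0, 0, -1, 0, 0, 3, 0, 0, 0, -1, 0, 0, 1, 0, 0, 0, -1, 0, 0, 0, 0, 0, 0])

```text
t: 27.25
eef_pos: [0.4814, 0.0952, 0.0339]
tool_rot: [-0.0, 1.0, -0.009, 0.0]
contact_force: [-0.2, -0.5, -1.3]
gripper_width: 0.342
```

Lower the last 2 mm, release, rise and turn towards the second old pack.

Call:
drive_tool(series=[-1, 0, 0, 2, 0, 0, 0, -1, 0, 0, 0, 0, 0, 0, -0.1, 0, 0, 0, 0, 0, 0, 0, 0, 0, 0, 0, 0, 0, 0, 0, 0, 0, 0, 0, 0, 0, 0, 0, -15, 0, 0, 0, 0, 0, 0, -35, 0, 0, 0, 0, 0, 0, -50, 0, 0, 0, 0, 0, 0, -40, 0, 0, 0, 0, 0, 0, 0, 0, 0, 0, 0, 0, 0, 0, 0, 0, 0])

```text
t: 28.62
eef_pos: [0.4811, 0.0949, 0.172]
tool_rot: [-0.0, 1.0, -0.009, 0.0]
contact_force: [0.7, 0.5, -0.2]
gripper_width: 0.499
```

```bash
python3 - <<'E'
from h import *
c=shot("wrist");H=hsv(c);h,s,v=H[...,0],H[...,1],H[...,2]
for k in blobs(redmask(c),60):
    r=rect(cast(c,k+0.,.007)); print(k.mean(0).round(),np.round(r[0],1),np.round(r[1],1),round(r[2],1))
go(S(40,38,130),Rd(TH,np.pi/6))
E
```

```text
[ 97. 129.] [530.7 337.9] [181.1 215.2] 89.0
[222. 120.] [546.2 184.4] [64.7 10.7] 88.0
[318. 219.] [447.  97.] [65.1 10. ] 89.0
[237. 214.] [453.5 179.7] [64.5 10.5] 86.9
[610. 279.] [ 371.1 -225.8] [11.9 38.9] 3.9
at [0.4807 0.0949 0.1714] turn [-0.015 -0.523 -0.056] | shift before turn [164.9 337.7  16.1] | after turn [133.9 346.7 -58.5]
```

Call:
drive_tool(series=[-0.1, 12, 25, -10, 0, 0, 0, -0.1, 24, 50, 0, 0, 0, 0, -0.1, 26, 54, 0, 0, 0, 0, -0.1, 26, 54, 0, 0, 0, 0, -0.1, 26, 54, 0, 0, 0, 0, -0.1, 25, 50, 0, 0, 0, 0, -0.1, 17, 35, 10, 0, 0, 0, -0.1, 8, 16, 10, -0.004, -0.131, -0.014, -0.1, 0, 0, 0, -0.004, -0.131, -0.014, -0.1, 0, 0, 0, -0.004, -0.131, -0.014, -0.1, 0, 0, 0, -0.004, -0.131, -0.014, -0.1, 0, 0, 0, 0, 0, 0])

```text
t: 30.18
eef_pos: [0.6394, -0.2438, 0.1572]
tool_rot: [0.005, 0.965, 0.021, -0.261]
contact_force: [0.4, -0.3, -0.5]
gripper_width: 0.456
```

```bash
python3 - <<'E'
from h import *
c=shot("wrist"); onstand(c); st(40,38.3,50)
E
```

```text
orange [ 39.1 -35.5] [31.4 54.4] 89.1
yellow [ 39.6 110.4] [51.9 31.4] 0.2
hdr [74.5 38.2] [ 9.  64.1] 0.2
hdr [ 74.8 112.3] [10.  64.7] 0.2
hdr [ 74.3 -37.4] [10.  63.9] 0.2
stand [ 42.2  37.1 132.9] F [-0.8 -1.4 -0.4] w 0.451
at [ 0.6392 -0.2448  0.1587] turn [-0.     0.002  0.001] | shift before turn [ 2.4  1.2 82.9] | after turn [ 2.2  1.2 82.9]
```

Call:
drive_tool(series=[-0.1, 2, 1, 20, 0, 0, 0, -0.1, 0, 0, 40, 0, 0, 0, -0.1, 0, 0, 20, 0, 0, 0, -0.1, 0, 0, 5, 0, 0, 0, -0.1, 0, 0, 0, 0, 0, 0, -0.1, 0, 0, 0, 0, 0, 0])

```text
t: 30.98
eef_pos: [0.5998, -0.2485, 0.0883]
tool_rot: [0.006, 0.966, 0.019, -0.258]
contact_force: [-0.4, -0.2, -0.4]
gripper_width: 0.445
```

```bash
python3 - <<'E'
from h import *
st(40,38.3,28.5)
E
```

```text
stand [41.2 39.2 52.1] F [-0.4 -0.2 -0.4] w 0.445
at [ 0.5998 -0.2485  0.0883] turn [ 0.001 -0.002 -0.   ] | shift before turn [ 1.2 -0.9 23.6] | after turn [ 1.2 -0.9 23.6]
```

Call:
drive_tool(series=[-0.1, 1, -1, 10, 0, 0, 0, -0.1, 0, 0, 9, 0, 0, 0, -0.1, 0, 0, 4, 0, 0, 0, -0.1, 0, 0, 0, 0, 0, 0, -1, 0, 0, 0, 0, 0, 0, -1, 0, 0, 0, 0, 0, 0, -1, 0, 0, 0, 0, 0, 0, -1, 0, 0, 0, 0, 0, 0])

```text
t: 31.98
eef_pos: [0.5882, -0.2478, 0.0668]
tool_rot: [0.005, 0.966, 0.019, -0.259]
contact_force: [-0.3, 0.2, 1.0]
gripper_width: 0.344
```

```bash
python3 - <<'E'
from h import *
st(40,38.3,28.5)
o=bot.get_obs();o["eef_pos"]=S(40,38.3,138);go([.577,.095,.18],Rd(YS),o)
E
```

```text
stand [40.5 38.1 27.8] F [-0.3  0.2  1. ] w 0.344
at [ 0.5882 -0.2478  0.0668] turn [ 0.001  0.    -0.   ] | shift before turn [ 0.5  0.2 -0.7] | after turn [ 0.5  0.2 -0.7]
at [ 0.6437 -0.2458  0.162 ] turn [0.015 0.524 0.055] | shift before turn [ -55.  -343.2   10.8] | after turn [ -72.2 -339.7  -18. ]
```

Call:
drive_tool(series=[-1, 0, 0, -20, 0, 0, 0, -1, 0, 0, -45, 0, 0, 0, -1, 0, 0, -45, 0, 0, 0, -1, 0, -20, 0, 0.004, 0.131, 0.014, -1, 0, -45, -5, 0.004, 0.131, 0.014, -1, 0, -50, -5, 0.004, 0.131, 0.014, -1, 0, -50, -5, 0.004, 0.131, 0.014, -1, -18, -55, 0, 0, 0, 0, -1, -18, -55, 0, 0, 0, 0, -1, -18, -40, 0, 0, 0, 0, -1, -15, -20, 0, 0, 0, 0, -1, 0, 0, 0, 0, 0, 0])

```text
t: 33.48
eef_pos: [0.5774, 0.0931, 0.176]
tool_rot: [-0.001, 1.0, -0.007, -0.0]
contact_force: [1.0, -0.8, -1.3]
gripper_width: 0.336
```

Call:
drive_tool(series=[-1, 0, 0, 0, 0, 0, 0])

```text
t: 33.6
eef_pos: [0.5791, 0.0894, 0.1759]
tool_rot: [0.0, 1.0, -0.009, 0.0]
contact_force: [-0.1, 0.1, -0.5]
gripper_width: 0.344
```

```bash
python3 - <<'E'
from h import *
c=shot("wrist","w7"); packs(c,(0,0,640,400)); go([.577,.095,.05],Rd(YS))
E
```

```text
hdr [109. 231.] [517.1 338.3] size 181.1 215.8 yaw 1.553 -> mid [517.7 372.3]
hdr [ 10. 291.] [463.4 445.1] size 18.0 104.5 yaw 1.55 -> mid [464.1 479.1]
hdr [614. 238.] [ 515.6 -222.5] size 14.3 57.8 yaw 0.037 -> mid [ 549.6 -221.2]
hdr [226. 218.] [546.3 186.9] size 10.1 59.1 yaw -0.018 -> mid [580.3 186.3]
hdr [319. 313.] [430.2  92.9] size 22.3 77.4 yaw -0.018 -> mid [464.2  92.2]
hdr [577. 346.] [ 370.9 -222.5] size 10.5 31.4 yaw 0.073 -> mid [ 404.9 -220. ]
orange [619. 194.] [ 565.1 -196.1] [70.9 38. ] 17.7
orange [626.  12.] [ 721.3 -156.5] [22.8 18.7] 17.7
green [222. 189.] [581.5 181.5] [28.5 51.4] 87.7
blue [154.  13.] [723.9 220.9] [108.1  26.6] 89.0
blue [525. 183.] [ 576.6 -105.4] [119.  172.6] 55.2
blue [237. 272.] [490.9 175.3] [30.9 58.5] 87.4
at [0.5793 0.089  0.1759] turn [ 0.    -0.001 -0.004] | shift before turn [ -2.4  -5.9 125.9] | after turn [ -2.3  -5.9 125.9]
```

Call:
drive_tool(series=[-1, -1, -3, 25, 0, 0, 0, -1, -1, -3, 45, 0, 0, 0, -1, 0, 0, 40, 0, 0, 0, -1, 0, 0, 20, 0, 0, 0, -1, 0, 0, 8, 0, 0, 0, -1, 0, 0, 3, 0, 0, 0, -1, 0, 0, 2, 0, 0, 0, -1, 0, 0, 0, 0, 0, 0])

```text
t: 34.65
eef_pos: [0.5772, 0.097, 0.0337]
tool_rot: [-0.0, 1.0, -0.009, 0.001]
contact_force: [-0.6, -0.2, -1.1]
gripper_width: 0.337
```

Call:
drive_tool(series=[-1, 0, 0, 2, 0, 0, 0, -1, 0, 0, 0, 0, 0, 0, -0.1, 0, 0, 0, 0, 0, 0, 0, 0, 0, 0, 0, 0, 0, 0, 0, 0, 0, 0, 0, 0, 0, 0, 0, -15, 0, 0, 0, 0, 0, 0, -30, 0, 0, 0, 0, 0, 0, -40, 0, 0, 0, 0, 0, -20, -15, 0, 0, 0, 0, 0, -40, 0, 0, 0, 0, 0, 0, -20, 0, 0, 0, 0, 0, 0, 0, 0, 0, 0, 0, 0, 0, 0, 0, 0, 0, 0])

```text
validation failed for argument at $.se...
```

```bash
python3 - <<'E'
from h import *
c=shot("wrist"); packs(c,(150,0,560,400)); go([.5805,.182,.05],Rd(-.03))
E
```

```text
green [167. 269.] [580.3 173. ] [16.8 52.6] 79.0
blue [211. 386.] [503.2 160.7] [ 9.6 24.7] 51.4
at [0.5772 0.097  0.0337] turn [-0.001 -0.001  0.013] | shift before turn [  1.9 -85.1 -16.3] | after turn [  0.8 -85.1 -16.3]
```

Call:
drive_tool(series=[-1, 0, 0, 2, 0, 0, 0, -1, 0, 0, 0, 0, 0, 0, -0.1, 0, 0, 0, 0, 0, 0, 0, 0, 0, 0, 0, 0, 0, 0, 0, 0, 0, 0, 0, 0, 0, 0, 0, -15, 0, 0, 0, 0, 0, 0, -30, 0, 0, 0, 0, 0, 0, -40, 0, 0, 0, 0, 0, -40, -15, 0, 0, 0, 0, 0, -40, 0, 0, 0, 0, 0, 0, 0, 0, 0, 0, 0])

```text
t: 36.08
eef_pos: [0.5777, 0.1817, 0.1325]
tool_rot: [-0.002, 1.0, -0.006, 0.001]
contact_force: [0.4, -0.2, -1.0]
gripper_width: 0.5
```

```bash
python3 - <<'E'
from h import *
c=shot("wrist"); packs(c,(150,0,560,400)); go([.5805,.182,.05],Rd(-.03))
E
```

```text
hdr [209. 219.] [534.8 286.8] size 101.2 191.0 yaw 1.384 -> mid [541.2 320.2]
hdr [414. 236.] [542.8  98.3] size 9.9 65.4 yaw -0.009 -> mid [576.8  98. ]
hdr [318. 233.] [546.  184.2] size 10.3 65.2 yaw -0.029 -> mid [580.  183.2]
hdr [300. 317.] [454.1 203.3] size 9.7 16.2 yaw -0.008 -> mid [488.1 203.1]
hdr [349. 319.] [451.7 153.9] size 10.0 14.0 yaw -0.103 -> mid [485.5 150.4]
green [319. 200.] [581.7 182.7] [27.5 50.7] 87.7
blue [326. 294.] [492.4 177.2] [28.  58.2] 86.8
blue [292.   8.] [715.2 200. ] [46.2 13.4] 89.3
at [0.5778 0.1788 0.132 ] turn [-0.002 -0.001  0.016] | shift before turn [ 2.6 -3.1 82. ] | after turn [ 2.6 -3.3 82. ]
```

Call:
drive_tool(series=[0, 3, -4, 20, 0, 0, 0.018, 0, 0, 0, 35, 0, 0, 0, 0, 0, 0, 25, 0, 0, 0, 0, 0, 0, 0, 0, 0, 0, 0, 0, 0, 0, 0, 0, 0])

```text
t: 36.75
eef_pos: [0.5815, 0.1802, 0.0511]
tool_rot: [-0.0, 1.0, -0.018, 0.0]
contact_force: [0.1, 1.0, 0.2]
gripper_width: 0.502
```

```bash
python3 - <<'E'
from h import *
go([.581,.183,.033],Rd(-.033))
E
```

```text
at [0.5815 0.1802 0.0511] turn [-0.    -0.    -0.004] | shift before turn [-0.7 -2.8 18.1] | after turn [-0.6 -2.8 18.1]
```

Call:
drive_tool(series=[0, 0, -2.5, 10, 0, 0, 0, 0, 0, 0, 6, 0, 0, 0, 0, 0, 0, 2, 0, 0, 0, 0, 0, 0, 0, 0, 0, 0, -1, 0, 0, 0, 0, 0, 0, -1, 0, 0, 0, 0, 0, 0, -1, 0, 0, 0, 0, 0, 0, -1, 0, 0, 0, 0, 0, 0])

```text
t: 37.75
eef_pos: [0.5815, 0.1834, 0.0333]
tool_rot: [-0.0, 1.0, -0.018, 0.0]
contact_force: [-0.1, -0.5, 3.6]
gripper_width: 0.344
```

```bash
python3 - <<'E'
from h import *
o=bot.get_obs(); go([.581,.183,.033],Rd(-.033)); o2=dict(o);o2["eef_pos"]=o["eef_pos"]+[0,0,.15]
go(S(45,-112.5,80),Rd(TH,np.pi/6),o2)
E
```

```text
at [0.5815 0.1834 0.0333] turn [-0.001 -0.001 -0.003] | shift before turn [-0.5  0.4  0.3] | after turn [-0.5  0.4  0.3]
at [0.5815 0.1834 0.1833] turn [-0.02  -0.524 -0.074] | shift before turn [ 32.7 278.9  68.8] | after turn [ 44.6 280.5  54. ]
```

Call:
drive_tool(series=[-1, 0, 0, -15, 0, 0, 0, -1, 0, 0, -40, 0, 0, 0, -1, 0, 0, -50, 0, 0, 0, -1, 0, 0, -40, 0, 0, 0, -1, 8, 30, 0, 0, 0, 0, -1, 12, 55, 0, 0, 0, 0, -1, 12, 55, 0, -0.005, -0.131, -0.019, -1, 10, 55, 0, -0.005, -0.131, -0.019, -1, 10, 50, 0, -0.005, -0.131, -0.019, -1, 5, 35, 0, -0.005, -0.131, -0.019, -1, 0, 0, 10, 0, 0, 0, -1, 0, 0, 0, 0, 0, 0])

```text
t: 39.25
eef_pos: [0.6266, -0.0971, 0.1633]
tool_rot: [0.004, 0.965, 0.021, -0.26]
contact_force: [-0.1, 0.2, 0.0]
gripper_width: 0.338
```

```bash
python3 - <<'E'
from h import *
st(42,-112.5,45); c=shot("wrist","w8"); onstand(c)
E
```

```text
stand [  50.3 -111.   133.6] F [-0.1  0.2  0. ] w 0.338
at [ 0.6266 -0.0971  0.1633] turn [-0.001  0.002  0.003] | shift before turn [ 8.5 -1.5 88.5] | after turn [ 8.3 -1.5 88.6]
orange [ 39.  -38.9] [53.6 31.8] 0.6
blue [  58. -322.] [42.  31.4] 26.3
yellow [ 39.  105.7] [40.9 52.5] 88.8
hdr [ 74.5 112.6] [ 9.8 65.2] 0.2
hdr [  94.9 -395.8] [36.2 14.4] 37.9
hdr [ 74.1 -29.5] [ 9.8 48.8] 0.2
hdr [  77.5 -307.2] [18.9  4.2] 86.3
```

View pics/w8.png

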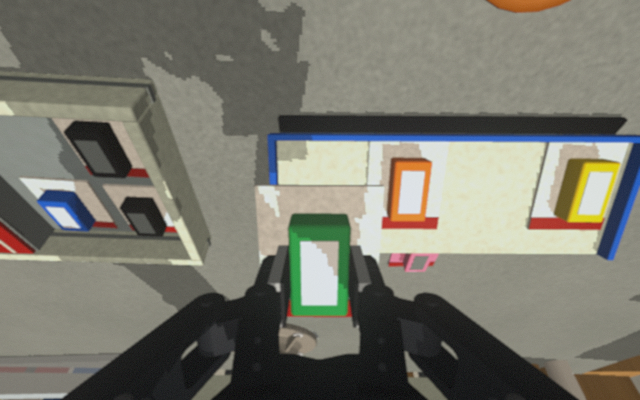

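Call:
drive_tool(series=[-1, 4, -1, 25, 0, 0, 0.003, -1, 4, 0, 40, 0, 0, 0, -1, 0, 0, 18, 0, 0, 0, -1, 0, 0, 6, 0, 0, 0, -1, 0, 0, 0, 0, 0, 0])

```text
t: 39.92
eef_pos: [0.5906, -0.0983, 0.0839]
tool_rot: [0.005, 0.966, 0.019, -0.258]
contact_force: [-0.4, 0.3, -0.1]
gripper_width: 0.341
```

```bash
python3 - <<'E'
from h import *
st(42.5,-112.5,30)
E
```

```text
stand [  41.8 -111.2   46.7] F [-0.4  0.3 -0.1] w 0.341
at [ 0.5906 -0.0983  0.0839] turn [ 0.001 -0.001 -0.   ] | shift before turn [-0.7 -1.3 16.7] | after turn [-0.7 -1.3 16.7]
```

Call:
drive_tool(series=[-1, 0, -1, 10, 0, 0, 0, -1, 0, 0, 5, 0, 0, 0, -1, 0, 0, 3, 0, 0, 0, -1, 0, 0, 0, 0, 0, 0, -1, 1.5, 0, 0, 0, 0, 0, -1, 1.5, 0, 0, 0, 0, 0, -1, 0, 0, 0, 0, 0, 0])

```text
t: 40.8
eef_pos: [0.5835, -0.0979, 0.0673]
tool_rot: [0.005, 0.966, 0.019, -0.259]
contact_force: [-0.9, 0.1, 7.9]
gripper_width: 0.342
```

```bash
python3 - <<'E'
from h import *
st(39,-112.5,30)
E
```

```text
stand [  39.7 -111.9   28.9] F [-0.9  0.1  7.9] w 0.342
at [ 0.5835 -0.0979  0.0673] turn [ 0.     0.001 -0.001] | shift before turn [ 0.7 -0.6 -1.1] | after turn [ 0.7 -0.6 -1.1]
```

Call:
drive_tool(series=[-1, 1.5, 0, 0, 0, 0, 0, -1, 1, 0, 0, 0, 0, 0, -1, 0, 0, 0, 0, 0, 0])

```text
t: 41.18
eef_pos: [0.5836, -0.0979, 0.0673]
tool_rot: [0.005, 0.965, 0.019, -0.262]
contact_force: [-7.4, 0.2, 17.8]
gripper_width: 0.337
```

Call:
drive_tool(series=[-1, -0.5, 0, -1, 0, 0, 0, -0.1, 0, 0, 0, 0, 0, 0, -0.1, 0, 0, 0, 0, 0, 0, -0.1, 0, 0, 0, 0, 0, 0, -0.1, 0, 0, -10, 0, 0, 0, 0, 0, 0, -25, 0, 0, 0, 0, 0, 0, -40, 0, 0, 0, 0, 0, 0, -35, 0, 0, 0, 0, 0, 0, 0, 0, 0, 0, 0, 0, 0, 0, 0, 0, 0])

```text
t: 42.42
eef_pos: [0.6403, -0.0955, 0.1605]
tool_rot: [0.005, 0.966, 0.019, -0.259]
contact_force: [-0.7, 0.3, -0.6]
gripper_width: 0.5
```

```bash
python3 - <<'E'
from h import *
c=shot("wrist"); onstand(c); go([.4895,.177,.16],Rd(-.045))
E
```

```text
orange [ 39. -39.] [53.6 31.3] 0.3
green [  38.9 -112.7] [27.3 49.9] 90.0
blue [  55.2 -323.2] [41.6 31.5] 26.1
yellow [ 38.6 107.4] [52.6 36.5] 0.2
hdr [  89.1 -399.8] [45.6 14.8] 39.1
hdr [ 74.6 -37.4] [64.5  9.2] 90.0
hdr [  74.6 -112.7] [64.   9.2] 90.0
hdr [ 74.6 112.6] [65.3  9.2] 90.0
hdr [  96.5 -412.3] [17.4 14. ] 90.0
at [ 0.6399 -0.0956  0.1601] turn [0.023 0.526 0.083] | shift before turn [-120.6 -278.3   69.9] | after turn [-1.625e+02 -2.655e+02  1.000e-01]
```

Call:
drive_tool(series=[0, 0, -20, -15, 0.006, 0.131, 0.021, 0, 0, -35, 0, 0.006, 0.131, 0.021, 0, 0, -35, 0, 0.006, 0.131, 0.021, 0, -15, -40, 0, 0.006, 0.131, 0.021, 0, -40, -40, 0, 0, 0, 0, 0, -45, -40, 0, 0, 0, 0, 0, -40, -35, 10, 0, 0, 0, 0, -22, -20, 15, 0, 0, 0, 0, 0, 0, 10, 0, 0, 0, 0, 0, 0, 0, 0, 0, 0, 0, 0, 0, 0, 0, 0, 0])

```text
t: 43.85
eef_pos: [0.4934, 0.1757, 0.1404]
tool_rot: [-0.0, 1.0, -0.024, 0.0]
contact_force: [-0.9, 0.3, -0.1]
gripper_width: 0.501
```

```bash
python3 - <<'E'
from h import *
c=shot("wrist"); packs(c,(150,0,560,400)); go([.4895,.177,.05],Rd(-.045)); print(bot.get_obs()["q"].round(2))
E
```

```text
hdr [204. 147.] [527.5 290.9] size 105.5 219.5 yaw 1.551 -> mid [528.2 324.9]
hdr [410. 135.] [543.2  98.2] size 11.0 65.1 yaw -0.022 -> mid [577.2  97.5]
hdr [407. 240.] [446.7  96.4] size 10.9 65.5 yaw -0.015 -> mid [480.6  95.9]
hdr [318. 238.] [453.4 179.2] size 10.3 64.5 yaw -0.048 -> mid [487.4 177.5]
blue [318. 206.] [489.7 177.2] [27.8 52.1] 86.2
at [0.4934 0.1759 0.1405] turn [-0.001 -0.001 -0.004] | shift before turn [-4.  -0.9 90.5] | after turn [-4.  -1.  90.5]
[-0.24  0.39 -0.27  2.    0.14  0.77 -2.21]
```

Call:
drive_tool(series=[0, -4, -1, 25, 0, 0, 0, 0, -1, 0, 40, 0, 0, 0, 0, 0, 0, 25, 0, 0, 0, 0, 0, 0, 8, 0, 0, 0, 0, 0, 0, 0, 0, 0, 0])

```text
t: 44.52
eef_pos: [0.488, 0.1779, 0.0425]
tool_rot: [-0.0, 1.0, -0.024, 0.0]
contact_force: [0.3, -0.2, 1.2]
gripper_width: 0.5
```

```bash
python3 - <<'E'
from h import *
go([.4885,.177,.033],Rd(-.048))
E
```

```text
at [0.488  0.1779 0.0425] turn [-0.001 -0.     0.001] | shift before turn [0.5 0.9 9.5] | after turn [0.5 0.9 9.5]
```

Call:
drive_tool(series=[0, 0.5, 1, 6, 0, 0, 0, 0, 0, 0, 3, 0, 0, 0, 0, 0, 0, 0, 0, 0, 0, -1, 0, 0, 0, 0, 0, 0, -1, 0, 0, 0, 0, 0, 0, -1, 0, 0, 0, 0, 0, 0, -1, 0, 0, 0, 0, 0, 0])

```text
t: 45.4
eef_pos: [0.4883, 0.1774, 0.0337]
tool_rot: [-0.001, 1.0, -0.023, 0.0]
contact_force: [-0.9, -0.6, 5.8]
gripper_width: 0.338
```

```bash
python3 - <<'E'
from h import *
o=bot.get_obs(); go([.4885,.177,.033],Rd(-.048)); o2=dict(o);o2["eef_pos"]=o["eef_pos"]+[0,0,.15]
go(S(45,37.5,120),Rd(TH,np.pi/6),o2)
E
```

```text
at [0.4883 0.1774 0.0337] turn [-0.001 -0.001  0.001] | shift before turn [0.2 0.4 0.7] | after turn [0.2 0.4 0.7]
at [0.4883 0.1774 0.1837] turn [-0.024 -0.524 -0.084] | shift before turn [161.6 415.9  34.5] | after turn [125.7 428.3 -32.4]
```

Call:
drive_tool(series=[-1, 0, 0, -15, 0, 0, 0, -1, 0, 0, -40, 0, 0, 0, -1, 0, 0, -50, 0, 0, 0, -1, 0, 0, -40, 0, 0, 0, -1, 10, 30, -5, 0, 0, 0, -1, 22, 55, 0, 0, 0, 0, -1, 22, 55, 0, 0, 0, 0, -1, 22, 55, 0, 0, 0, 0, -1, 22, 55, 0, 0, 0, 0, -1, 22, 55, 0, 0, 0, 0, -1, 18, 45, 0, 0, 0, 0, -1, 8, 20, 0, 0, 0, 0])

```text
t: 46.9
eef_pos: [0.6162, -0.2032, 0.1835]
tool_rot: [0.0, 1.0, -0.025, 0.0]
contact_force: [-1.1, 0.0, -1.0]
gripper_width: 0.336
```

Call:
drive_tool(series=[-1, 8, 22, 0, -0.006, -0.131, -0.021, -1, 5, 10, 0, -0.006, -0.131, -0.021, -1, 0, 0, 0, -0.006, -0.131, -0.021, -1, 0, 0, 0, -0.006, -0.131, -0.021, -1, 0, 0, 0, 0, 0, 0, -1, 0, 0, 0, 0, 0, 0])

```text
t: 47.65
eef_pos: [0.6281, -0.2315, 0.1827]
tool_rot: [0.005, 0.966, 0.019, -0.258]
contact_force: [-0.1, -0.7, -0.2]
gripper_width: 0.338
```

```bash
python3 - <<'E'
from h import *
st(42.5,37.5,45); c=shot("wrist"); onstand(c)
E
```

```text
stand [ 63.4  23.4 148.4] F [-0.1 -0.7 -0.2] w 0.338
at [ 0.6281 -0.2315  0.1827] turn [ 0.    -0.001 -0.   ] | shift before turn [ 20.7  14.1 103.5] | after turn [ 20.9  14.1 103.4]
orange [ 40.  -36.1] [30.5 52.4] 89.0
green [  39.5 -111.1] [28.9 51.1] 89.8
yellow [ 39.5 110.8] [30.2 51. ] 90.0
hdr [  74.4 -113.1] [65.4  9. ] 90.0
hdr [ 74.5 114.2] [61.1  9. ] 90.0
hdr [ 74.5 -53.6] [31.5  9. ] 90.0
```

Call:
drive_tool(series=[-1, 10, 7, 25, 0, 0, 0, -1, 10, 7, 40, 0, 0, 0, -1, 0, 0, 25, 0, 0, 0, -1, 0, 0, 12, 0, 0, 0, -1, 0, 0, 0, 0, 0, 0])

```text
t: 48.32
eef_pos: [0.5947, -0.2475, 0.0849]
tool_rot: [0.005, 0.966, 0.019, -0.259]
contact_force: [0.5, -1.0, -1.1]
gripper_width: 0.338
```

```bash
python3 - <<'E'
from h import *
st(42.5,37.5,30)
E
```

```text
stand [43.9 38.1 46.7] F [ 0.5 -1.  -1.1] w 0.338
at [ 0.5947 -0.2475  0.0849] turn [ 0.    -0.    -0.001] | shift before turn [ 1.4 -0.6 16.7] | after turn [ 1.4 -0.6 16.7]
```

Call:
drive_tool(series=[-1, 1, -0.5, 10, 0, 0, 0, -1, 0, 0, 5, 0, 0, 0, -1, 0, 0, 3, 0, 0, 0, -1, 0, 0, 0, 0, 0, 0, -1, 1.5, 0, 0, 0, 0, 0, -1, 1.5, 0, 0, 0, 0, 0, -1, 0, 0, 0, 0, 0, 0])

```text
t: 49.2
eef_pos: [0.589, -0.2471, 0.068]
tool_rot: [0.006, 0.965, 0.019, -0.26]
contact_force: [-2.2, 1.3, 10.9]
gripper_width: 0.335
```

```bash
python3 - <<'E'
from h import *
st(39,37.5,30)
E
```

```text
stand [40.4 37.4 29.3] F [-2.2  1.3 10.9] w 0.335
at [ 0.589  -0.2471  0.068 ] turn [ 0.     0.003 -0.001] | shift before turn [ 1.4  0.1 -0.7] | after turn [ 1.4  0.1 -0.7]
```

Contact rising already; push a touch more, release and look.

Call:
drive_tool(series=[-1, 1.5, 0, 0, 0, 0, 0, -1, 0, 0, 0, 0, 0, 0])

```text
t: 49.45
eef_pos: [0.5891, -0.2471, 0.068]
tool_rot: [0.005, 0.965, 0.019, -0.262]
contact_force: [-6.7, 2.1, 14.6]
gripper_width: 0.337
```

Call:
drive_tool(series=[-1, -0.5, 0, -1, 0, 0, 0, -0.1, 0, 0, 0, 0, 0, 0, -0.1, 0, 0, 0, 0, 0, 0, -0.1, 0, 0, 0, 0, 0, 0, -0.1, 0, 0, -10, 0, 0, 0, 0, 0, 0, -25, 0, 0, 0, 0, 0, 0, -40, 0, 0, 0, 0, 0, 0, -40, 0, 0, 0, 0, 0, 0, -40, 0, 0, 0, 0, 0, 0, 0, 0, 0, 0, 0, 0, 0, 0, 0, 0, 0])

```text
t: 50.82
eef_pos: [0.668, -0.2437, 0.2006]
tool_rot: [0.005, 0.966, 0.019, -0.259]
contact_force: [-0.7, 1.1, -0.5]
gripper_width: 0.501
```

```bash
python3 - <<'E'
from h import *
c=shot("wrist","w9"); onstand(c); go([.534,.345,.22],Rd(YS))
E
```

```text
orange [ 39.2 -36.1] [31.  53.3] 89.9
green [  39.1 -110.8] [29.2 51.2] 90.0
blue [39.1 36.6] [51.5 27.2] 0.6
yellow [ 39.2 111.1] [51.4 30.2] 0.4
hdr [75.  36.4] [62.9  9.3] 90.0
hdr [ 75.  112.7] [64.4  9.3] 90.0
hdr [ 75.  -37.4] [63.6  9.3] 90.0
hdr [  74.4 -113.3] [65.1  8.1] 90.0
at [ 0.6675 -0.2437  0.2001] turn [0.015 0.526 0.054] | shift before turn [-105.3 -593.5   38. ] | after turn [-142.9 -586.5  -19.9]
```

View pics/w9.png

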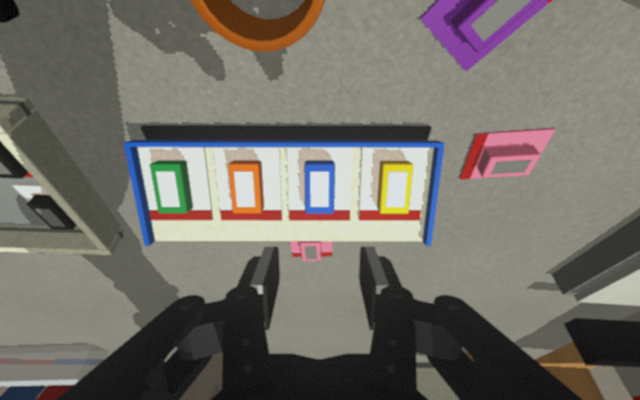

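Call:
drive_tool(series=[-1, 0, -20, -15, 0.004, 0.131, 0.014, -1, 0, -40, 0, 0.004, 0.131, 0.014, -1, 0, -40, 0, 0.004, 0.131, 0.014, -1, -10, -45, 0, 0.004, 0.131, 0.014, -1, -17, -55, 0, 0, 0, 0, -1, -17, -55, 0, 0, 0, 0, -1, -17, -55, 0, 0, 0, 0, -1, -17, -55, 0, 0, 0, 0, -1, -17, -45, 0, 0, 0, 0, -1, -17, -30, 0, 0, 0, 0, -1, -10, -20, 0, 0, 0, 0, -1, 0, 0, 0, 0, 0, 0])

```text
t: 52.38
eef_pos: [0.5557, 0.2198, 0.2142]
tool_rot: [-0.0, 1.0, -0.007, -0.001]
contact_force: [-0.6, -0.3, 0.8]
gripper_width: -0.001
```

```bash
python3 - <<'E'
from h import *
c=shot("wrist","w10"); packs(c,(200,0,640,330)); go([.534,.36,.075],Rd(YS))
m=cv2.morphologyEx(redmask(c).astype(np.uint8),cv2.MORPH_CLOSE,np.ones((15,15)))
P=cast(c,blobs(m)[0]+0.,.042); print("cover y min", P[:,1].min(), bot.get_obs()["q"].round(2))
E
```

```text
hdr [266. 190.] [521.8 301.7] size 140.2 211.6 yaw 1.548 -> mid [522.6 335.7]
hdr [427. 185.] [543.5  98.3] size 9.4 65.0 yaw -0.013 -> mid [577.5  97.9]
hdr [420. 261.] [447.   96.5] size 9.8 65.6 yaw -0.036 -> mid [481.   95.2]
hdr [632. 201.] [ 520.2 -140.4] size 12.9 21.4 yaw 0.058 -> mid [ 554.2 -138.4]
blue [610. 168.] [ 551.7 -101.5] [143.3  51.8] 25.2
blue [337.   5.] [714.9 202.1] [43.7 12.5] 89.2
at [0.5568 0.218  0.2143] turn [ 0.001  0.001 -0.001] | shift before turn [ -25.  -141.7  139.2] | after turn [ -25.1 -141.6  139.3]
cover y min 0.22845370369858126 [-0.28  0.4  -0.25  1.77  0.12  0.98 -2.17]
```

View pics/w10.png

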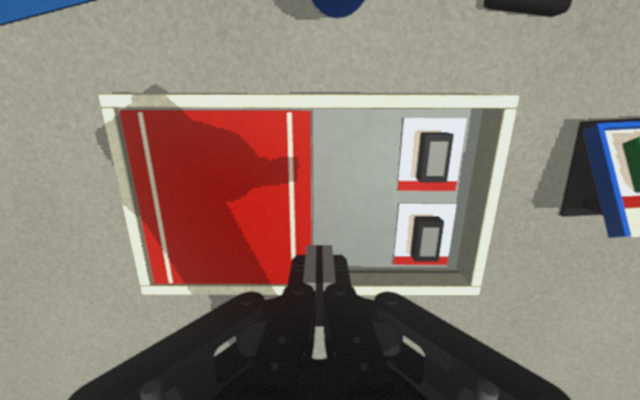

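Call:
drive_tool(series=[-1, -8, -40, 20, 0, 0, 0, -1, -9, -45, 35, 0, 0, 0, -1, -8, -40, 35, 0, 0, 0, -1, 0, -16, 30, 0, 0, 0, -1, 0, 0, 15, 0, 0, 0, -1, 0, 0, 0, 0, 0, 0, -1, 0, 0, 0, 0, 0, 0])

```text
t: 53.3
eef_pos: [0.5366, 0.3585, 0.0813]
tool_rot: [-0.0, 1.0, -0.01, 0.001]
contact_force: [0.0, -0.2, 0.6]
gripper_width: 0.002
```

Call:
drive_tool(series=[-1, 0, 0, 7, 0, 0, 0, -1, 0, 0, 3, 0, 0, 0, -1, 0, 0, 2, 0, 0, 0, -1, 0, 0, 0, 0, 0, 0])

```text
t: 53.8
eef_pos: [0.535, 0.36, 0.068]
tool_rot: [-0.0, 1.0, -0.009, -0.0]
contact_force: [-0.1, 0.5, 0.9]
gripper_width: -0.002
```

Call:
drive_tool(series=[-1, 0, 0, 3, 0, 0, 0, -1, 0, 0, 2, 0, 0, 0, -1, 0, 0, 0.5, 0, 0, 0, -1, 0, 0, 0, 0, 0, 0])

```text
t: 54.3
eef_pos: [0.5351, 0.3601, 0.0641]
tool_rot: [-0.0, 1.0, -0.009, 0.0]
contact_force: [-4.0, -2.6, 11.6]
gripper_width: 0.002
```

Call:
drive_tool(series=[-1, 0, 8, 0.5, 0, 0, 0, -1, 0, 15, 0, 0, 0, 0, -1, 0, 15, 0, 0, 0, 0, -1, 0, 15, 0, 0, 0, 0, -1, 0, 15, 0, 0, 0, 0, -1, 0, 15, 0, 0, 0, 0, -1, 0, 15, 0, 0, 0, 0, -1, 0, 0, 0, 0, 0, 0])

```text
t: 55.3
eef_pos: [0.5336, 0.262, 0.064]
tool_rot: [-0.0, 1.0, -0.009, 0.0]
contact_force: [-5.2, -2.2, 16.7]
gripper_width: 0.002
```

Call:
drive_tool(series=[-1, 0, 15, 0, 0, 0, 0, -1, 0, 15, 0, 0, 0, 0, -1, 0, 15, 0, 0, 0, 0, -1, 0, 15, 0, 0, 0, 0, -1, 0, 12, 0, 0, 0, 0, -1, 0, 10, 0, 0, 0, 0, -1, 0, 8, 0, 0, 0, 0, -1, 0, 0, 0, 0, 0, 0])

```text
t: 56.3
eef_pos: [0.5331, 0.174, 0.0641]
tool_rot: [-0.002, 1.0, -0.009, 0.002]
contact_force: [-1.2, 1.9, 13.2]
gripper_width: -0.0
```

Call:
drive_tool(series=[-1, 0, 5, 0, 0, 0, 0, -1, 0, 5, 0, 0, 0, 0, -1, 0, 0, 0, 0, 0, 0])

```text
t: 56.68
eef_pos: [0.5336, 0.1649, 0.0641]
tool_rot: [-0.002, 1.0, -0.008, 0.003]
contact_force: [-0.6, 4.0, 10.3]
gripper_width: 0.003
```

Call:
drive_tool(series=[-1, 0, 0, -10, 0, 0, 0, -1, 0, 0, -40, 0, 0, 0, -1, 0, -20, -50, 0, 0, 0, -1, -50, -20, -50, 0, 0, 0, -1, -50, -10, -30, 0, 0, 0, -1, 0, 0, 0, 0, 0, 0, -1, 0, 0, 0, 0, 0, 0])

```text
t: 57.55
eef_pos: [0.44, 0.21, 0.2348]
tool_rot: [0.0, 1.0, -0.009, 0.0]
contact_force: [1.7, 0.0, -0.5]
gripper_width: 0.001
```

```bash
python3 - <<'E'
from h import *
c=shot("wrist","w11"); t=shot("top","t11")
m=cv2.morphologyEx(redmask(c).astype(np.uint8),cv2.MORPH_CLOSE,np.ones((15,15)))
k=blobs(m)[0]; P=cast(c,k+0.,.042); print("cover y", P[:,1].min(),P[:,1].max(),rect(P))
onstand(t)
E
```

```text
cover y 0.04863765599091649 0.23030811249221195 ((521.6575927734375, 139.69549560546875), (179.8979949951172, 168.89048767089844), 89.01252746582031)
orange [ 47.5 -34.9] [28.1 61.5] 87.3
yellow [ 49.3 113.2] [30.  60.9] 88.8
hdr [  69.3 -348. ] [248.9 185.5] 1.9
hdr [ 74.7 -35.3] [64.   9.8] 89.3
```

View pics/w11.png

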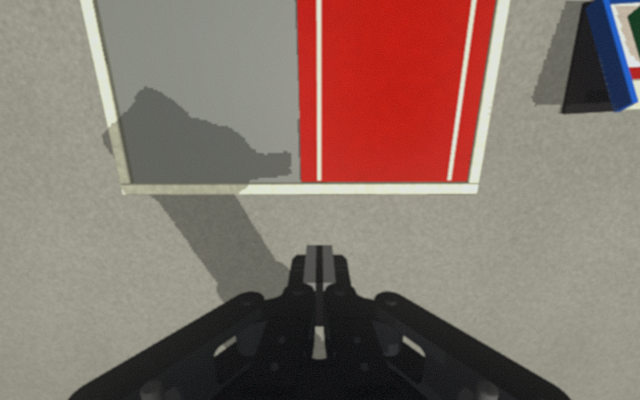

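View pics/t11.png

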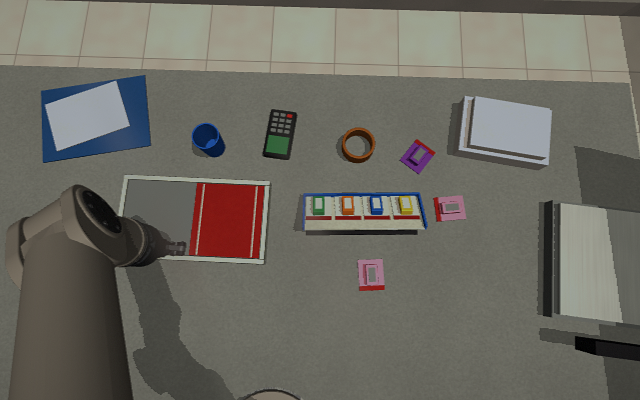

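```bash
python3 - <<'E'
from h import *
print(bot.hand_in())
E
```

```text
the job is handed in; nothing more can be done
None
```

The counter display is changed over and handed in at about t = 58 s. The hand-in gave no verdict, so what follows rests on my own checks.

- **Cover:** I slid it fully open at the start. The last wrist view puts it at y = 49 to 230 mm, within about 1 mm of where it lay shut before I began.
- **Old packs:** two were present, old1 and old3. I put both flat, front up, in the well, at about (481, 95) and (577, 98) mm in world x, y. I checked them before closing; they are now under the cover and out of sight.
- **New packs:** all four were present. They stand, along the lip, at about -113 (green), -37 (orange), 37 (blue) and 112 mm (yellow). Each was pushed down until it touched the lip, and all are straight with the header up. The close wrist check put the box centres about 39 mm and the header strips 74–75 mm up the slope.
- **Bystanders:** the tape roll, card terminal, pen pot and the pink and purple look-alikes look the same in the last top view as in the first.

**Checks that disagreed:** the coarse top camera put the boxes about 48 mm up the slope in the last picture. It probably sees the sides of the boxes as well, and its header reading (74.7 mm) agrees with the wrist view. My first estimate of the stand's position was about 2 mm off and I corrected it by touching the lip. I saw no grip slip and no pack knocked aside.

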